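# Gauge the bracket gaps with spacer plates

### The arm

A 6-joint arm with a two-finger parallel gripper is mounted at the origin on the work surface. World frame = base frame: x ahead of the robot, y to its left, z up, the work surface at z = 0. Lengths are in mm, angles in rad, forces in N, time in s.
With the tool pointing down it reaches from about 350 to 775 mm from the base axis. Payload 7.3 kg.
Tool frame: the origin (TCP) lies between the finger pads; the fingertips stand 14 mm ahead of it and the grasp point (between the pads) lies 5 mm behind it; z points along the fingers, y is the line along which they close (so a half turn about z gives the same grasp; the last joint's range is limited). The gripper opens to 92 mm and grips with 3 to 60 N. Pads are 19 mm wide; open, the fingers measure 130 mm over their backs; the gripper's body (75 mm by 190 mm) begins 47 mm behind the grasp point.
Start: joints at [0.985, 0.342, 1.524, -0, 1.275, -0.146], TCP at [223.511, 475.065, 240.741] pointing down, gripper open.
Joint ranges: [-2.53, 2.53], [-0.77, 2.02], [0.04, 2.7], [-1, 4.14], [0.28, 2.66], [-3.11, 3.11]. Speed limits (rad/s): [2.57, 2.57, 3.14, 3.14, 3.14, 3.14].

### API

Orientations are given as [roll, pitch, yaw] about the fixed x, y, z axes, in that order (R = Rz(yaw) Ry(pitch) Rx(roll)).
In Python, from plant import get_obs, cams, close_job gives the robot as it stands. The module is installed in compiled form; this text tells all that it offers.
- The arm moves only by the shell command python3 -m creep 'ROWS'. ROWS is JSON, a list of rows, each an object of numbers: "hand": the opening, from 0 (shut) to 1 (fully open); "tx", "ty", "tz": the shift along the tool's x, y, z in m; "spin": the turn about the tool's z in degrees. In form: [{"hand": .., "tx": .., "ty": .., "tz": .., "spin": ..}, ...]. A call has 1 to 5 rows; each row shifts and turns the commanded pose from where the row before left it, along the tool's axes as they then stand; what a row does not reach is not made up. A row lasts 1/8 s, in which the tool goes at most 62.5 mm and 10.7 degrees, less where a joint would pass 70% of its speed; a pose out of reach is approached as far as the arm can. A call is refused whole if a number of a shift passes 0.0625 or a number of a turn 10.7, either way. A call with a gripper value outside its range is refused whole. The fingers move at their own pace and stop on an object; the grip force is fixed at half the most. Time passes only in rows, so rows that do not move let the fingers close. It gives the time, the measured TCP pose, the force, the opening and the grip force at its end, in the units of the state.
- get_obs(): the state, without advancing time (a new reading comes with each control period).
- cams.capture(name): name is "scene" or "top" or "wrist"; returns a dict with "color" (480x640x3 uint8, red, green, blue), "K" (3x3 intrinsics, pixels), "k1" (the pictures are not rectified: a ray, as slopes to the right and down, at radius r is drawn at 1 + k1 r^2 times it, then the intrinsics apply), "R" (3x3) and "t" (3): a world point X has camera coordinates R X + t. Camera axes: x right, y down, z forward; pixel columns grow to the right and rows downward; lengths in mm; the calibration is good to about 2 mm. A picture is of the moment at which its call begins. There is no depth.
- close_job(): hands the job in; it is judged then, once.
The state is a dict: "time": time; "joint_positions": joint angles; "dq": joint speeds; "tau": joint torques, N m; "tool_pos": TCP position; "tcp_rot": TCP orientation; "contact_force": force on the tool from outside, world axes, zero at the start; "moment": the same for the moment, N m; "grip_width": finger opening in mm; "finger_force": force on a finger pad.
Only numpy, scipy, OpenCV 4.12 (cv2) and the standard library are available. Lean on these libraries where they do the work, as an engineer would, in place of code of your own. Each camera call takes 0.05 s, during which the arm holds its last target. There are 200 camera calls.

### The job

Find the spacer plate that just fits the gap of each bracket on the parts counter and leave it resting on the step in that gap. Take the plates from the wooden tray one at a time from thinnest to thickest, trying the thinnest in a gap first; a plate that drops past the step is too thin, and every plate that no bracket needs ends fully home in its own slot of the grey rack. Let go of everything and leave the other things on the counter alone.

Things in the scene. Friction and masses are not known exactly. Their poses are not given: they have to be found in the camera images.
- plate_8_mid (a point): loose aluminium spacer plate with a yellow upper band, 8 mm thick (its x axis), 50 mm wide (y), 80 mm tall (z up). The point is its centre, 40 mm above its lower edge. It starts standing in a 11 mm slot of the wooden tray (slot floor 8 mm, tray top 30 mm above the counter), so that 58 mm stands out. Mass about 124 g
- plate_14_mid (a point): loose aluminium spacer plate with a green upper band, 14 mm thick (its x axis), 50 mm wide (y), 80 mm tall (z up). The point is its centre, 40 mm above its lower edge. It starts standing in a 17 mm slot of the wooden tray (slot floor 8 mm, tray top 30 mm above the counter), so that 58 mm stands out. Mass about 172 g
- plate_20_mid (a point): loose aluminium spacer plate with a blue upper band, 20 mm thick (its x axis), 50 mm wide (y), 80 mm tall (z up). The point is its centre, 40 mm above its lower edge. It starts standing in a 23 mm slot of the wooden tray (slot floor 8 mm, tray top 30 mm above the counter), so that 58 mm stands out. Mass about 220 g
- plate_26_mid (a point): loose aluminium spacer plate with a red upper band, 26 mm thick (its x axis), 50 mm wide (y), 80 mm tall (z up). The point is its centre, 40 mm above its lower edge. It starts standing in a 29 mm slot of the wooden tray (slot floor 8 mm, tray top 30 mm above the counter), so that 58 mm stands out. Mass about 268 g
- gap_a (a point): middle of the mouth of this bracket's gap, 50 mm above the counter; x across the gap (plate thickness), y along it, z up. 24 mm down, steps narrow it to 3.4 mm less than the fitting plate. The fitting plate rests on the steps, its centre 16 mm above this point; a thinner one drops to the floor 40 mm down (centre level with this point); a thicker one stays on top (centre 40 mm above)
- bracket_a: heavy loose bracket (2 kg), only one or two of a to d are present: blue base 76 (x) x 84 x 10 mm, grey cheeks, 50 mm tall; origin under its middle. The gap is 2.4 mm wider than one of the four plates: which, must be found by trying; no two brackets have the same. It is 54 mm long (y) between blue end walls as tall as the cheeks. A thin plate let go off-centre catches one step and leans
- gap_b (a point): middle of the mouth of this bracket's gap, 50 mm above the counter; x across the gap (plate thickness), y along it, z up. 24 mm down, steps narrow it to 3.4 mm less than the fitting plate. The fitting plate rests on the steps, its centre 16 mm above this point; a thinner one drops to the floor 40 mm down (centre level with this point); a thicker one stays on top (centre 40 mm above)
- bracket_b: heavy loose bracket (2 kg), only one or two of a to d are present: blue base 76 (x) x 84 x 10 mm, grey cheeks, 50 mm tall; origin under its middle. The gap is 2.4 mm wider than one of the four plates: which, must be found by trying; no two brackets have the same. It is 54 mm long (y) between blue end walls as tall as the cheeks. A thin plate let go off-centre catches one step and leans
- gap_c (a point): middle of the mouth of this bracket's gap, 50 mm above the counter; x across the gap (plate thickness), y along it, z up. 24 mm down, steps narrow it to 3.4 mm less than the fitting plate. The fitting plate rests on the steps, its centre 16 mm above this point; a thinner one drops to the floor 40 mm down (centre level with this point); a thicker one stays on top (centre 40 mm above)
- bracket_c: heavy loose bracket (2 kg), only one or two of a to d are present: blue base 76 (x) x 84 x 10 mm, grey cheeks, 50 mm tall; origin under its middle. The gap is 2.4 mm wider than one of the four plates: which, must be found by trying; no two brackets have the same. It is 54 mm long (y) between blue end walls as tall as the cheeks. A thin plate let go off-centre catches one step and leans
- gap_d (a point): middle of the mouth of this bracket's gap, 50 mm above the counter; x across the gap (plate thickness), y along it, z up. 24 mm down, steps narrow it to 3.4 mm less than the fitting plate. The fitting plate rests on the steps, its centre 16 mm above this point; a thinner one drops to the floor 40 mm down (centre level with this point); a thicker one stays on top (centre 40 mm above)
- bracket_d: heavy loose bracket (2 kg), only one or two of a to d are present: blue base 76 (x) x 84 x 10 mm, grey cheeks, 50 mm tall; origin under its middle. The gap is 2.4 mm wider than one of the four plates: which, must be found by trying; no two brackets have the same. It is 54 mm long (y) between blue end walls as tall as the cheeks. A thin plate let go off-centre catches one step and leans
- rack_slot_8 (a point): centre of the mouth of the slot for the 8 mm plate in the fixed grey rack (195 x 72 mm, 40 mm tall; colour tags like the plates' bands): the slot is 10.2 mm across (x), 56 mm long (y), 30 mm deep, its mouth 40 mm above the counter. A plate standing home in it has its centre 10 mm above this point. Neighbouring slots are 30 mm apart, edge to edge
- rack_slot_14 (a point): centre of the mouth of the slot for the 14 mm plate in the fixed grey rack (195 x 72 mm, 40 mm tall; colour tags like the plates' bands): the slot is 16.2 mm across (x), 56 mm long (y), 30 mm deep, its mouth 40 mm above the counter. A plate standing home in it has its centre 10 mm above this point. Neighbouring slots are 30 mm apart, edge to edge
- rack_slot_20 (a point): centre of the mouth of the slot for the 20 mm plate in the fixed grey rack (195 x 72 mm, 40 mm tall; colour tags like the plates' bands): the slot is 22.2 mm across (x), 56 mm long (y), 30 mm deep, its mouth 40 mm above the counter. A plate standing home in it has its centre 10 mm above this point. Neighbouring slots are 30 mm apart, edge to edge
- rack_slot_26 (a point): centre of the mouth of the slot for the 26 mm plate in the fixed grey rack (195 x 72 mm, 40 mm tall; colour tags like the plates' bands): the slot is 28.2 mm across (x), 56 mm long (y), 30 mm deep, its mouth 40 mm above the counter. A plate standing home in it has its centre 10 mm above this point. Neighbouring slots are 30 mm apart, edge to edge
- tray: loose wooden tray, 198 (x) x 72 (y) x 30 mm, 1.5 kg, origin under its centre; four slots along its x with 30 mm between them, each holding a plate upright, plate x along tray x. Tray and rack stand to the left and right of the brackets, either way round
- jar: bystander, leave alone: small amber jar with yellow lid, 38 mm across, 45 mm tall, between the bracket places
- tape: bystander, leave alone: roll of black tape, 64 mm across, 22 mm high
- spray: bystander, leave alone: blue spray can, 56 mm across, 170 mm tall
- cleaner: bystander, leave alone: yellow spray can, 56 mm across, 180 mm tall
- mug: bystander, leave alone: white mug, 76 mm across, 85 mm tall
- carton: bystander, leave alone: brown carton, 100 x 70 x 45 mm
- driver: bystander, leave alone: screwdriver lying on the counter
Things that resemble listed ones, but are neither listed nor needed, are in the scene too. Leave any pink or turquoise look-alike of the part that bears plate_26_mid alone.

How it is judged:
By the outcome, as a careful person would: the job done as asked, in the order asked, and still so for the second after the job is handed in, with the robot touching nothing.
Of bracket_a, bracket_b, bracket_c, bracket_d only 1 to 2 are there at a start; the rules pass over those that are not, and their reading is None.
At some moment in a run one of tray may be knocked a few centimetres aside while the robot is not near it.
It also fails if it takes over 210 s, if anything falls off the work surface, if the arm or the gripper's body presses on something with over 40 N, if the wrist force passes 120 N, or if a joint passes its speed limit or range.

## Working session

There is one attempt and no reset: what is moved stays moved. The work goes in short steps, Python scripts to look and compute and a shell command to move; the robot and the scene stay as the last step left them, time stands still between calls to the robot, and variables do not carry over. Pictures are saved under pics/ and viewed, at most 17 in all, crops included, and the job is handed in when it is done.

```bash
mkdir -p pics; python3 - <<'E'
from plant import get_obs,cams
import cv2,numpy as np
print(get_obs())
for n in ["scene","top"]:
    c=cams.capture(n); cv2.imwrite(f"pics/{n}0.png",c["color"][:,:,::-1]); np.savez(f"{n}0.npz",**c)
    print(n,c["K"],c["k1"],c["R"],c["t"])
E
```

```text
{'time': 0.0, 'joint_positions': array([ 9.84987192e-01,  3.42707730e-01,  1.52501243e+00,  2.39829265e-05,
        1.27536546e+00, -1.45980407e-01]), 'dq': array([-0.00033042,  0.00110886,  0.00079672, -0.00033097,  0.00020559,
        0.00205084]), 'tau': array([-7.75753870e-04, -4.31237733e+01, -2.44214952e+01,  7.16699171e-02,
        5.59849106e-02, -1.13953890e-04]), 'tool_pos': array([223.29241187, 474.73534975, 240.0543145 ]), 'tcp_rot': array([-3.14011890e+00, -2.39860409e-04,  2.70175675e+00]), 'contact_force': array([ 0.36022927, -0.3752338 ,  0.74082687]), 'moment': array([-0.00788488,  0.02391895, -0.00792614]), 'finger_force': 0.0, 'grip_width': 91.88724999667564}
scene [[561.15443885   0.         328.3165191 ]
 [  0.         561.15443885 236.17340846]
 [  0.           0.           1.        ]] 0.03329987460457654 [[-0.77773242  0.62833787 -0.01799431]
 [ 0.39696511  0.46874967 -0.78910864]
 [-0.48739202 -0.62085849 -0.61399003]] [ 508.25309142 -174.59007872 1402.89031267]
top [[477.20914815   0.         319.54159799]
 [  0.         477.20914815 243.49637056]
 [  0.           0.           1.        ]] 0.019708863692856637 [[ 0.06777535 -0.9976956  -0.003162  ]
 [-0.97514829 -0.06557295 -0.21162704]
 [ 0.21093202  0.01742651 -0.97734538]] [ -82.59219557  614.18891626 1065.27318346]
```

View pics/top0.png

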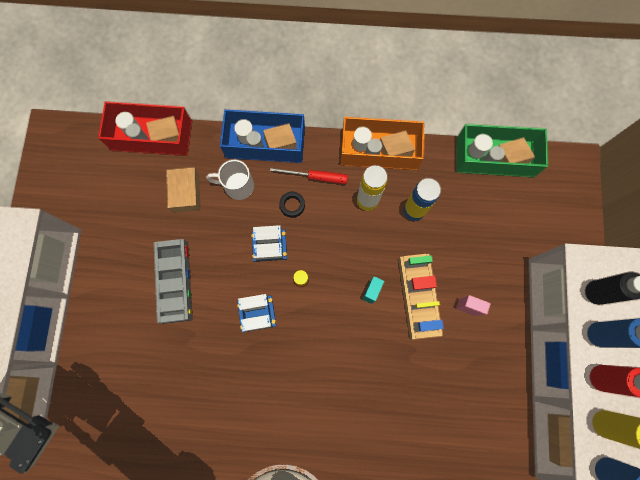

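View pics/scene0.png

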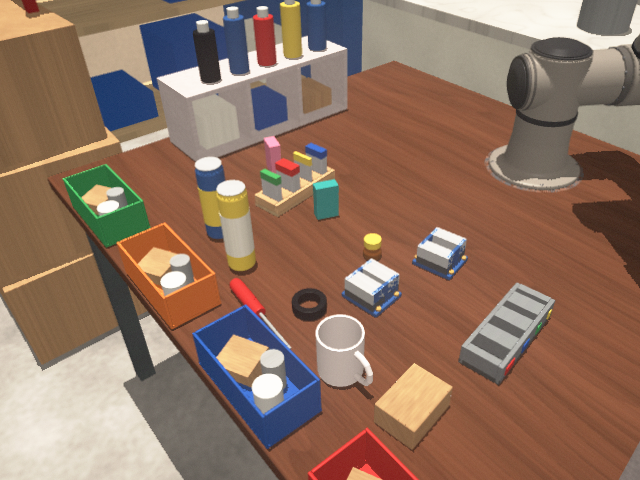

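The top view shows the rack on the left (172,281), two brackets at (268,243) and (257,312), the jar at (300,278) and the tray on the right (421,297). The look-alikes are turquoise at (374,289) and pink at (474,305). The scene view agrees with this. Next I'll compute rough positions.

```bash
cat > h.py <<'E'
import numpy as np,cv2
from plant import get_obs,cams
def cap(n,save=None):
    c=cams.capture(n)
    if save: cv2.imwrite(f"pics/{save}.png",c["color"][:,:,::-1]); np.savez(f"{save}.npz",**c)
    return c
def ray(c,px,z):
    "pixels -> points on plane z"
    p=np.atleast_2d(np.float64(px))[:,None]
    u=cv2.undistortPoints(p,c["K"],np.array([float(c["k1"]),0,0,0]))[:,0]
    d=np.c_[u,np.ones(len(u))]@c["R"]; o=-c["R"].T@c["t"]
    return o+d*((z-o[2])/d[:,2])[:,None]
def proj(c,X):
    return cv2.projectPoints(np.atleast_2d(np.float64(X)),cv2.Rodrigues(c["R"])[0],c["t"],c["K"],np.array([float(c["k1"]),0,0,0]))[0][:,0]
def blobs(c,lo,hi,amin=30):
    h=cv2.cvtColor(c["color"],cv2.COLOR_RGB2HSV); m=cv2.inRange(h,lo,hi)
    cs=cv2.findContours(m,cv2.RETR_EXTERNAL,cv2.CHAIN_APPROX_NONE)[0]
    return sorted([k for k in cs if cv2.contourArea(k)>amin],key=cv2.contourArea,reverse=True)
COL=dict(y8=((23,150,120),(33,255,255)),g14=((50,120,80),(75,255,255)),b20=((105,130,100),(120,255,255)),r26=((0,150,120),(6,255,255)))
E
python3 - <<'E'
from h import *
c=dict(np.load("top0.npz"))
for n,(a,b,z) in dict(br1=(268,243,50),br2=(257,312,50),jar=(300,278,45),rack=(172,281,40),tray=(421,297,30),turq=(374,289,40),pink=(477,305,40),clean=(374,175,180)).items(): print(n,ray(c,(a,b),z)[0].round())
for n,(lo,hi) in COL.items():
    for k in blobs(c,lo,hi,40):
        r=cv2.minAreaRect(k)
        if r[0][0]>390 and 240<r[0][1]<340: print(n,r,ray(c,r[0],88)[0].round(1))
c=cap("wrist","w0"); print(c["R"],c["t"], -c["R"].T@c["t"],c["K"])
E
```

```text
br1 [615.  83.  50.]
br2 [449.  94.  50.]
jar [536.   0.  45.]
rack [509. 304.  40.]
tray [ 512. -291.   30.]
turq [ 522. -177.   40.]
pink [ 501. -420.   40.]
clean [ 755. -152.  180.]
y8 ((427.6158447265625, 304.042724609375), (4.1963982582092285, 23.08019256591797), 83.6598129272461) [ 490.5 -294.    88. ]
g14 ((420.41583251953125, 259.658447265625), (6.5672454833984375, 21.393299102783203), 84.2894058227539) [ 591.1 -275.6   88. ]
b20 ((430.6341247558594, 325.2073059082031), (8.282365798950195, 22.638463973999023), 83.6598129272461) [ 443.9 -301.6   88. ]
b20 ((633.5, 332.0), (26.0, 11.0), 90.0) [ 460.5 -746.7   88. ]
r26 ((424.39630126953125, 282.06707763671875), (12.147468566894531, 23.08019256591797), 83.6598129272461) [ 539.9 -285.8   88. ]
[[ 0.42572477  0.90485049 -0.00200184]
 [ 0.86713049 -0.40734369  0.2866284 ]
 [ 0.25854041 -0.12376067 -0.95803974]] [-523.1080679   -37.08752162  391.60191699] [153.61485918 506.69214134 384.75335644] [[367.24591412   0.         314.6127741 ]
 [  0.         367.24591412 232.28925018]
 [  0.           0.           1.        ]]
```

View pics/w0.png

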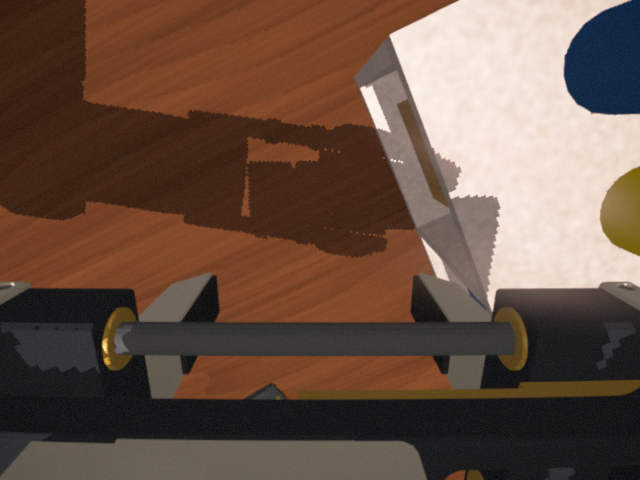

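The wrist view shows the fingers across the lower part of the image; image right is tool +y and image up is tool +x. Next I'll go and look at the brackets with the closing line about 10° from x.

```bash

python3 -m creep '[{"tx":-0.052,"ty":-0.03,"tz":0.0044},{"tx":-0.052,"ty":-0.03,"tz":0.0044},{"tx":-0.052,"ty":-0.03,"tz":0.0044},{"tx":-0.052,"ty":-0.03,"tz":0.0044},{"tx":-0.052,"ty":-0.03,"tz":0.0044}]'
python3 -m creep '[{"tx":-0.052,"ty":-0.03,"tz":0.0044},{"tx":-0.052,"ty":-0.03,"tz":0.0044},{"tx":-0.052,"ty":-0.03,"tz":0.0044},{"tx":-0.052,"ty":-0.03,"tz":0.0044},{"spin":9.1}]'
python3 -m creep '[{"spin":9.1},{"spin":9.1},{"spin":9.1},{"spin":9.1},{"spin":9.1}]'
python3 -m creep '[{"tz":0},{"tz":0}]'
cat >> h.py <<'E'
def st(): o=get_obs(); return o["tool_pos"],np.degrees(o["tcp_rot"][2])
def delta(x,y,z,yaw):
    "tool shifts (mm) from the present pose, shift first, then spin (deg)"
    p,w=st(); d=np.array([x,y,z])-p; a=np.radians(w); 
    s=-((yaw-w+180)%360-180)
    return "tx %.1f ty %.1f tz %.1f spin %.1f"%(d[0]*np.cos(a)+d[1]*np.sin(a),d[0]*np.sin(a)-d[1]*np.cos(a),-d[2],s)
E
python3 - <<'E'
from h import *
c=cap("wrist","w1"); print(st())
E
```

```text
(array([223.37245369, 474.86682966, 240.31498843]), np.float64(154.80275541203392))invalid input at $[0]: expected keys hand, tx, ty, tz, spin
invalid input at $[0]: expected keys hand, tx, ty, tz, spin
invalid input at $[0]: expected keys hand, tx, ty, tz, spin
invalid input at $[0]: expected keys hand, tx, ty, tz, spin
```

View pics/w1.png

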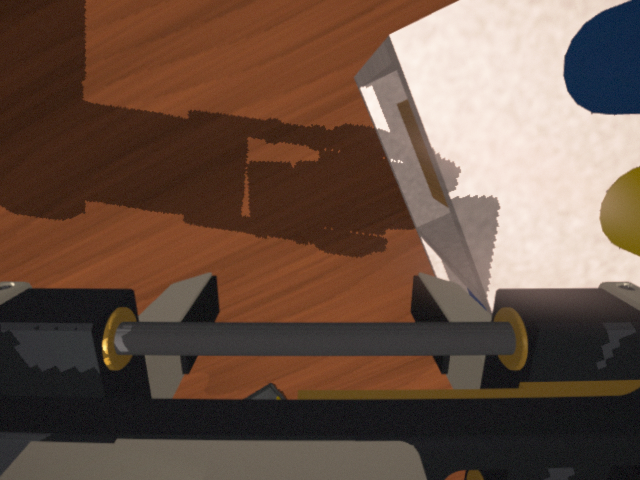

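The picture is unchanged because the calls were refused: every key is needed in each row. I'll retype the rows in full.

```bash

python3 -m creep '[{"hand":1,"tx":-0.052,"ty":-0.03,"tz":0.0044,"spin":0},{"hand":1,"tx":-0.052,"ty":-0.03,"tz":0.0044,"spin":0},{"hand":1,"tx":-0.052,"ty":-0.03,"tz":0.0044,"spin":0},{"hand":1,"tx":-0.052,"ty":-0.03,"tz":0.0044,"spin":0},{"hand":1,"tx":-0.052,"ty":-0.03,"tz":0.0044,"spin":0}]'
python3 -m creep '[{"hand":1,"tx":-0.052,"ty":-0.03,"tz":0.0044,"spin":0},{"hand":1,"tx":-0.052,"ty":-0.03,"tz":0.0044,"spin":0},{"hand":1,"tx":-0.052,"ty":-0.03,"tz":0.0044,"spin":0},{"hand":1,"tx":-0.052,"ty":-0.03,"tz":0.0044,"spin":0},{"hand":1,"tx":0,"ty":0,"tz":0,"spin":9.1}]'
python3 -m creep '[{"hand":1,"tx":0,"ty":0,"tz":0,"spin":9.1},{"hand":1,"tx":0,"ty":0,"tz":0,"spin":9.1},{"hand":1,"tx":0,"ty":0,"tz":0,"spin":9.1},{"hand":1,"tx":0,"ty":0,"tz":0,"spin":9.1},{"hand":1,"tx":0,"ty":0,"tz":0,"spin":9.1}]'
python3 -m creep '[{"hand":1,"tx":0,"ty":0,"tz":0,"spin":0},{"hand":1,"tx":0,"ty":0,"tz":0,"spin":0}]'
python3 - <<'E'
from h import *
c=cap("wrist","w2"); print(st())
E
```

```text
time: 0.82
tool_pos: [395.7, 227.0, 218.7]
tcp_rot: [3.141, 0.0, 2.702]
contact_force: [0.5, 0.9, -0.5]
grip_width: 92.0
finger_force: 0.0
time: 1.45
tool_pos: [533.7, 27.8, 200.2]
tcp_rot: [-3.141, 0.0, 2.535]
contact_force: [-0.5, 0.4, -0.7]
grip_width: 92.2
finger_force: 0.0
time: 2.08
tool_pos: [531.9, 31.5, 200.9]
tcp_rot: [-3.141, -0.0, 1.744]
contact_force: [1.0, 0.5, -0.3]
grip_width: 91.8
finger_force: 0.0
time: 2.33
tool_pos: [532.0, 31.5, 201.0]
tcp_rot: [-3.141, -0.0, 1.752]
contact_force: [0.6, 0.0, 0.7]
grip_width: 91.4
finger_force: 0.0
(array([532.01682854,  31.50259343, 201.06469037]), np.float64(100.34139398575695))
```

View pics/w2.png

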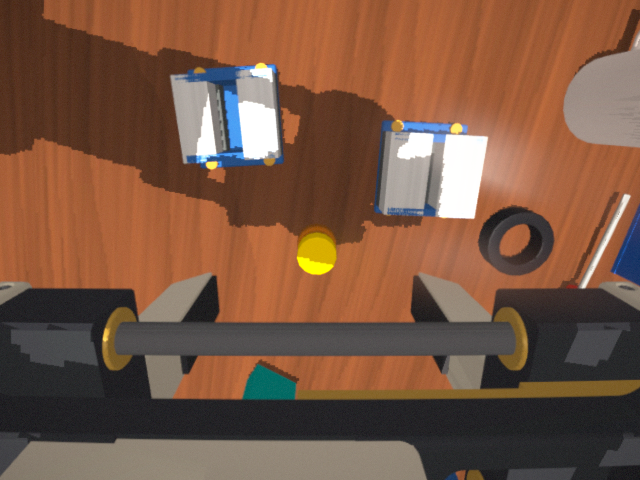

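The wrist view shows the near bracket at about (230,115) with a wide gap near x≈228, and the far bracket at about (430,170) with a narrow gap near x≈435. The jar is at (317,250). I'll enlarge both brackets.

```bash
python3 - <<'E'
import cv2,numpy as np
i=cv2.imread("pics/w2.png")
a=i[55:180,160:300]; b=i[110:235,360:500]
cv2.imwrite("pics/crop1.png",cv2.resize(np.hstack([a,b]),None,fx=2.85,fy=2.85,interpolation=cv2.INTER_NEAREST))
E
```

```text
(no output)
```

View pics/crop1.png

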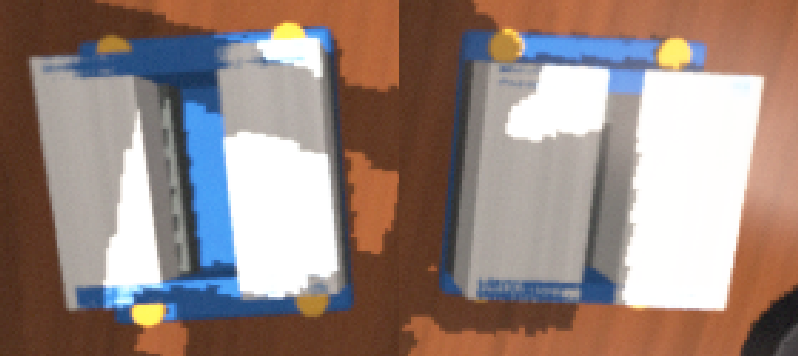

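The gaps look like roughly 22 mm for the near bracket and 10 mm for the far one. I'll cast rays on the corners picked from the crop, check them against the known sizes, and rough in the tray view pose.

```bash
python3 - <<'E'
from h import *
c=dict(np.load("w2.npz"))
A=np.array([[30,58],[68,308],[132,78],[163,285],[217,72],[240,292],[320,40],[345,290]])/2.85-.3+[160,55]
B=np.array([[473,63],[448,296],[610,68],[583,300],[643,75],[614,305],[763,76],[727,308]])
B=(B-[399,0])/2.85-.3+[360,110]
for n,P in (("near",A),("far",B)):
    X=ray(c,P,50)[:,:2]; 
    u=np.array([X[2*i+1]-X[2*i] for i in range(4)]); 
    m=X[3]-X[2]+X[5]-X[4]; m/=np.linalg.norm(m); nrm=np.array([m[1],-m[0]])*np.sign(m[1])
    print(n,X.round(1).tolist()); print("len",np.linalg.norm(u,axis=1).round(1),"dir",np.degrees(np.arctan2(nrm[1],nrm[0])).round(1),np.degrees(np.arctan2(-u[:,0],u[:,1])).round(1),"cross",(X@nrm).round(1))
    print("gapc",X[2:6].mean(0),"outc",X[[0,1,6,7]].mean(0))
print(proj(c,[[532,31.5,50],[532,31.5,182]]))
print(delta(540,-380,238,100))
E
```

```text
near [[405.1, 121.2], [420.7, 57.5], [432.3, 120.9], [446.4, 68.5], [454.4, 126.3], [467.8, 70.4], [480.0, 138.9], [496.5, 76.2]]
len [65.6 54.2 57.5 64.8] dir 14.2 [-166.3 -165.  -166.5 -165.2] cross [422.5 421.9 448.8 449.5 471.5 470.7 499.4 500. ]
gapc [450.21996032  96.55509807] outc [450.57639317  98.4514294 ]
far [[574.0, 109.7], [582.1, 44.6], [611.3, 115.4], [621.1, 50.5], [620.8, 115.3], [630.5, 50.7], [653.6, 121.2], [663.6, 55.9]]
len [65.7 65.6 65.3 66.1] dir 8.6 [-172.9 -171.4 -171.4 -171.4] cross [583.9 582.2 621.7 621.7 631.  631.  664.4 664.5]
gapc [620.91776834  82.97722141] outc [618.29916872  82.85873653]
[[314.62429844 218.00985991]
 [314.36500098 285.84699292]]
tx -406.3 ty -66.0 tz -36.9 spin 0.3
```

The sizes are consistent: the gaps are about 22 and 10 mm, and the outer width is about 76 mm. On to hovering over the yellow plate.

```bash

python3 -m creep '[{"hand":1,"tx":-0.0522,"ty":-0.0165,"tz":-0.0062,"spin":0},{"hand":1,"tx":-0.0522,"ty":-0.0165,"tz":-0.0062,"spin":0},{"hand":1,"tx":-0.0522,"ty":-0.0165,"tz":-0.0062,"spin":0},{"hand":1,"tx":-0.0522,"ty":-0.0165,"tz":-0.0062,"spin":0},{"hand":1,"tx":-0.0522,"ty":-0.0165,"tz":-0.0062,"spin":0}]'
python3 -m creep '[{"hand":1,"tx":-0.0522,"ty":-0.0165,"tz":-0.0062,"spin":0},{"hand":0.3,"tx":0,"ty":0,"tz":0,"spin":0},{"hand":0.3,"tx":0,"ty":0,"tz":0,"spin":0},{"hand":0.3,"tx":0,"ty":0,"tz":0,"spin":0}]'
python3 - <<'E'
from h import *
c=cap("wrist","w3"); print(st())
for n,(lo,hi) in COL.items():
    for k in blobs(c,lo,hi,200):
        r=cv2.minAreaRect(k); b=cv2.boxPoints(r); X=ray(c,b,88)
        print(n,np.round(r[0]),np.round(r[1]),round(r[2]),X[:,:2].round(1).tolist(),X.mean(0).round(1))
E
```

```text
time: 3.0
tool_pos: [496.6, -241.7, 232.4]
tcp_rot: [3.141, 0.0, 1.751]
contact_force: [1.0, -0.1, -0.3]
grip_width: 92.1
finger_force: 0.0
time: 3.5
tool_pos: [490.3, -292.9, 238.2]
tcp_rot: [-3.141, -0.001, 1.751]
contact_force: [0.3, -0.6, 0.8]
grip_width: 66.3
finger_force: 0.0
(array([ 490.37348889, -292.88681156,  238.27303057]), np.float64(100.33041508834673))
y8 [580. 235.] [92. 73.] 31 [[668.3, -282.0], [680.9, -225.5], [764.4, -250.9], [755.2, -311.7]] [ 717.2 -267.5   88. ]
y8 [591. 110.] [38. 61.] 10 [[674.6, -191.7], [666.4, -147.6], [697.4, -146.0], [707.0, -190.4]] [ 686.4 -168.9   88. ]
y8 [315. 220.] [61.  9.] 90 [[483.2, -270.1], [490.4, -268.7], [500.0, -320.3], [492.4, -321.6]] [ 491.5 -295.2   88. ]
g14 [437. 222.] [24. 62.] 5 [[586.0, -305.0], [576.2, -252.7], [595.9, -250.7], [606.7, -303.1]] [ 591.2 -277.9   88. ]
b20 [260. 221.] [62. 26.] 87 [[431.0, -279.7], [451.9, -274.9], [462.1, -327.0], [440.1, -332.2]] [ 446.3 -303.4   88. ]
b20 [618. 248.] [33. 41.] 90 [[730.2, -260.2], [766.4, -253.6], [779.7, -282.1], [742.4, -288.7]] [ 754.7 -271.1   88. ]
r26 [375. 221.] [35. 63.] 2 [[530.6, -315.5], [521.2, -262.2], [549.1, -258.2], [560.0, -311.4]] [ 540.2 -286.8   88. ]
```

View pics/w3.png

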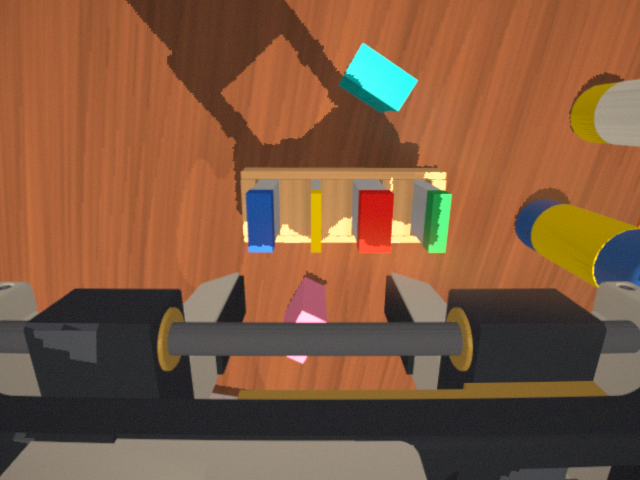

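The wrist view shows blue (260,221), yellow (315,220), red (375,221) and green (437,222) standing in the tray, with the pink look-alike at about (303,320) and turquoise at about (378,78). Descending on yellow.

```bash

python3 -m creep '[{"hand":0.26,"tx":-0.0025,"ty":0.0007,"tz":0.02,"spin":0},{"hand":0.26,"tx":0,"ty":0,"tz":0.03,"spin":0},{"hand":0.26,"tx":0,"ty":0,"tz":0.01,"spin":0},{"hand":0.26,"tx":0,"ty":0,"tz":0.0,"spin":0},{"hand":0.26,"tx":0,"ty":0,"tz":0.0,"spin":0}]'
python3 -m creep '[{"hand":0.26,"tx":0,"ty":0,"tz":0.03,"spin":0},{"hand":0.26,"tx":0,"ty":0,"tz":0.03,"spin":0},{"hand":0.26,"tx":0,"ty":0,"tz":0.03,"spin":0},{"hand":0.26,"tx":0,"ty":0,"tz":0.02,"spin":0},{"hand":0.26,"tx":0,"ty":0,"tz":0.0,"spin":0}]'
python3 -m creep '[{"hand":0,"tx":0,"ty":0,"tz":0,"spin":0},{"hand":0,"tx":0,"ty":0,"tz":0,"spin":0},{"hand":0,"tx":0,"ty":0,"tz":0,"spin":0}]'
python3 - <<'E'
from h import *
c=cap("wrist","w4"); o=get_obs(); print(o["tool_pos"],o["contact_force"],o["moment"],o["grip_width"])
E
```

```text
time: 4.18
tool_pos: [491.8, -296.7, 179.5]
tcp_rot: [3.14, 0.001, 1.749]
contact_force: [-0.3, -0.2, -0.0]
grip_width: 24.1
finger_force: 0.0
time: 4.8
tool_pos: [490.9, -296.4, 67.9]
tcp_rot: [-3.141, -0.001, 1.749]
contact_force: [-0.5, -0.8, 0.0]
grip_width: 24.0
finger_force: 0.0
time: 5.18
tool_pos: [491.9, -297.1, 69.7]
tcp_rot: [3.14, 0.002, 1.749]
contact_force: [-0.2, -0.4, 5.5]
grip_width: 7.8
finger_force: 30.0
[ 491.83103435 -297.11588399   69.64382533] [-0.18283342 -0.03013099  6.46903481] [-0.0771416   0.20177985 -0.00788613] 7.728697996186211
```

```bash

python3 -m creep '[{"hand":0,"tx":0,"ty":0,"tz":-0.02,"spin":0},{"hand":0,"tx":0,"ty":0,"tz":-0.03,"spin":0},{"hand":0,"tx":0,"ty":0,"tz":-0.04,"spin":0},{"hand":0,"tx":0,"ty":0,"tz":-0.03,"spin":0},{"hand":0,"tx":0,"ty":0,"tz":0,"spin":0}]'
cat >> h.py <<'E'
def settle(n=4):
    "mean pose over a few control periods"
    P=[]
    for _ in range(n): cams.capture("top"); P.append(np.r_[get_obs()["tool_pos"],get_obs()["tcp_rot"][2]])
    return np.array(P)
E
python3 - <<'E'
from h import *
P=settle(5); print(P.round(3)); print(delta(450.2,96.6,150,104.2), get_obs()["grip_width"],get_obs()["contact_force"])
E
```

```text
time: 5.85
tool_pos: [492.1, -297.3, 190.7]
tcp_rot: [3.138, 0.004, 1.749]
contact_force: [0.3, -0.4, -0.9]
grip_width: 8.2
finger_force: 30.0
[[ 491.315 -296.675  188.758    1.749]
 [ 490.79  -296.257  187.491    1.749]
 [ 490.547 -296.073  186.88     1.749]
 [ 490.493 -296.06   186.666    1.749]
 [ 490.553 -296.123  186.678    1.749]]
tx 393.7 ty 29.8 tz 36.7 spin -4.0 8.387668250411686 [ 0.40805996 -0.38055887 -0.21873445]
```

```bash

python3 -m creep '[{"hand":0,"tx":0.04,"ty":0.003,"tz":0,"spin":0},{"hand":0,"tx":0.055,"ty":0.0043,"tz":0,"spin":0},{"hand":0,"tx":0.055,"ty":0.0043,"tz":0,"spin":0},{"hand":0,"tx":0.055,"ty":0.0043,"tz":0,"spin":0},{"hand":0,"tx":0.055,"ty":0.0043,"tz":0,"spin":0}]'
python3 -m creep '[{"hand":0,"tx":0.055,"ty":0.004,"tz":0,"spin":0},{"hand":0,"tx":0.055,"ty":0.004,"tz":0,"spin":0},{"hand":0,"tx":0.0237,"ty":0.0016,"tz":0,"spin":0},{"hand":0,"tx":0,"ty":0,"tz":0.02,"spin":-4},{"hand":0,"tx":0,"ty":0,"tz":0.02,"spin":0}]'
python3 -m creep '[{"hand":0,"tx":0,"ty":0,"tz":0.015,"spin":0},{"hand":0,"tx":0,"ty":0,"tz":0,"spin":0},{"hand":0,"tx":0,"ty":0,"tz":0,"spin":0},{"hand":0,"tx":0,"ty":0,"tz":0,"spin":0}]'
python3 - <<'E'
from h import *
print(settle(2)); c=cap("wrist","w5"); cap("scene","s5")
i=c["color"][:,:,::-1][40:400,120:520]; cv2.imwrite("pics/w5c.png",cv2.resize(i,None,fx=1.6,fy=1.6))
E
```

```text
time: 6.72
tool_pos: [464.2, -35.4, 187.4]
tcp_rot: [-3.14, -0.001, 1.748]
contact_force: [0.9, -1.1, -1.6]
grip_width: 8.0
finger_force: 30.0
time: 7.35
tool_pos: [450.3, 96.7, 147.1]
tcp_rot: [-3.141, -0.0, 1.821]
contact_force: [-0.8, -0.0, -2.3]
grip_width: 7.9
finger_force: 30.0
time: 7.85
tool_pos: [451.2, 96.1, 133.8]
tcp_rot: [3.14, 0.0, 1.819]
contact_force: [-0.5, -0.2, -1.8]
grip_width: 8.0
finger_force: 30.0
[[451.12708647  96.15759813 133.84287093   1.81863318]
 [451.05017375  96.14587351 133.79296643   1.81862115]]
```

View pics/w5c.png

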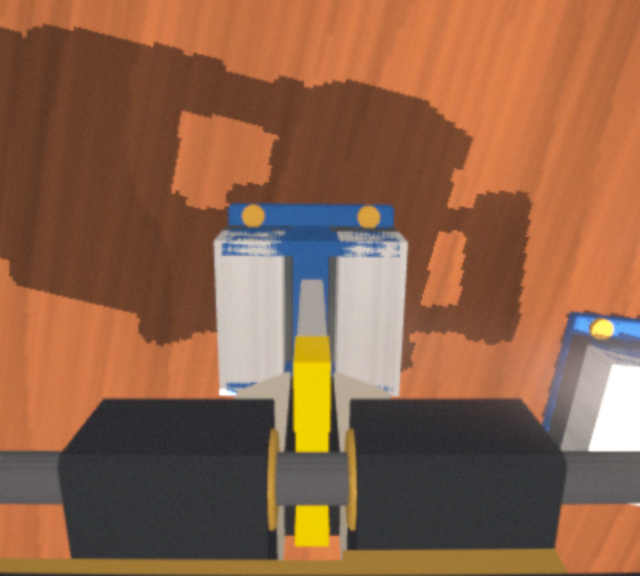

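The crop shows the yellow plate centred over the near gap: the gap runs from about col 288 to 335, and the plate's lower end is at col 312. The cheek ends are at crop rows 235 and 392. I'll check the along-gap centring numerically, then lower to test.

```bash
python3 - <<'E'
from h import *
c=dict(np.load("w5.npz")); s=1.6
P=np.array([[311,235],[311,392],[288,300],[335,300],[216,300],[402,300]])/s+[120,40]
X=ray(c,P,50); B=ray(c,np.array([[312,283]])/s+[120,40],74)
p,w=st(); a=np.radians(w); T=lambda X:np.c_[(X[:,:2]-p[:2])@[np.cos(a),np.sin(a)],(X[:,:2]-p[:2])@[np.sin(a),-np.cos(a)]].round(1)
print(T(X).tolist(),T(B).tolist())
E
```

```text
[[37.4, 0.1], [-29.7, 0.1], [10.9, -9.2], [10.9, 9.8], [10.9, -38.4], [10.9, 36.9]] [[24.2, 0.4]]
```

```bash

python3 -m creep '[{"hand":0,"tx":0.004,"ty":0,"tz":0,"spin":0},{"hand":0,"tx":0,"ty":0,"tz":0.012,"spin":0},{"hand":0,"tx":0,"ty":0,"tz":0.012,"spin":0},{"hand":0,"tx":0,"ty":0,"tz":0.01,"spin":0},{"hand":0,"tx":0,"ty":0,"tz":0.01,"spin":0}]'
python3 -m creep '[{"hand":0,"tx":0,"ty":0,"tz":0.008,"spin":0},{"hand":0,"tx":0,"ty":0,"tz":0.006,"spin":0},{"hand":0,"tx":0,"ty":0,"tz":0,"spin":0},{"hand":0,"tx":0,"ty":0,"tz":0,"spin":0},{"hand":0,"tx":0,"ty":0,"tz":0,"spin":0}]'
```

```text
time: 8.68
tool_pos: [449.9, 99.7, 88.5]
tcp_rot: [-3.141, 0.0, 1.819]
contact_force: [0.9, -3.7, 1.2]
grip_width: 7.8
finger_force: 30.0
time: 9.3
tool_pos: [449.6, 99.8, 75.1]
tcp_rot: [-3.141, 0.0, 1.819]
contact_force: [1.5, -4.2, -5.1]
grip_width: 7.8
finger_force: 30.0
```

The 8 mm plate passes the step of the near gap (lower edge at about 15 mm, step at 26 mm), so it is too thin there. The light y force means it is touching the +x-tool end wall, so the gap centre lies about 2 mm back. Now the far bracket.

```bash

python3 -m creep '[{"hand":0,"tx":-0.0015,"ty":0,"tz":0,"spin":0},{"hand":0,"tx":0,"ty":0,"tz":-0.02,"spin":0},{"hand":0,"tx":0,"ty":0,"tz":-0.03,"spin":0},{"hand":0,"tx":0,"ty":0,"tz":-0.025,"spin":0},{"hand":0,"tx":0,"ty":0,"tz":0,"spin":0}]'
python3 -m creep '[{"hand":0,"tx":0,"ty":0,"tz":0,"spin":0},{"hand":0,"tx":0,"ty":0,"tz":0,"spin":0}]'
python3 - <<'E'
from h import *
print(settle(2)[-1]); print(delta(620.9,83.0,134,98.6))
E
```

```text
time: 9.93
tool_pos: [450.9, 99.1, 151.8]
tcp_rot: [3.138, -0.0, 1.819]
contact_force: [-0.8, 0.5, -1.2]
grip_width: 7.7
finger_force: 30.0
time: 10.18
tool_pos: [449.4, 98.6, 149.3]
tcp_rot: [-3.139, -0.001, 1.819]
contact_force: [0.4, -0.3, -0.5]
grip_width: 7.7
finger_force: 30.0
[449.70385647  98.58551117 149.47818791   1.81864782]
tx -57.1 ty 162.1 tz 15.5 spin 5.6
```

```bash

python3 -m creep '[{"hand":0,"tx":-0.0143,"ty":0.0405,"tz":0,"spin":0},{"hand":0,"tx":-0.0143,"ty":0.0405,"tz":0,"spin":0},{"hand":0,"tx":-0.0143,"ty":0.0405,"tz":0,"spin":0},{"hand":0,"tx":-0.0142,"ty":0.0406,"tz":0,"spin":0},{"hand":0,"tx":0,"ty":0,"tz":0.0155,"spin":5.6}]'
python3 -m creep '[{"hand":0,"tx":0,"ty":0,"tz":0,"spin":0},{"hand":0,"tx":0,"ty":0,"tz":0,"spin":0},{"hand":0,"tx":0,"ty":0,"tz":0,"spin":0}]'
python3 - <<'E'
from h import *
print(settle(2)[-1]); c=cap("wrist","w6")
i=c["color"][:,:,::-1][120:320,220:420]; cv2.imwrite("pics/w6c.png",cv2.resize(i,None,fx=3,fy=3,interpolation=cv2.INTER_NEAREST))
E
```

```text
time: 10.9
tool_pos: [624.4, 82.4, 134.4]
tcp_rot: [3.138, 0.0, 1.718]
contact_force: [-1.6, -0.0, -1.4]
grip_width: 7.7
finger_force: 30.0
time: 11.28
tool_pos: [621.3, 83.1, 135.6]
tcp_rot: [3.141, 0.0, 1.722]
contact_force: [-0.5, -0.6, -0.6]
grip_width: 7.5
finger_force: 30.0
[621.3792429   83.07437569 135.55793362   1.72165895]
```

View pics/w6c.png

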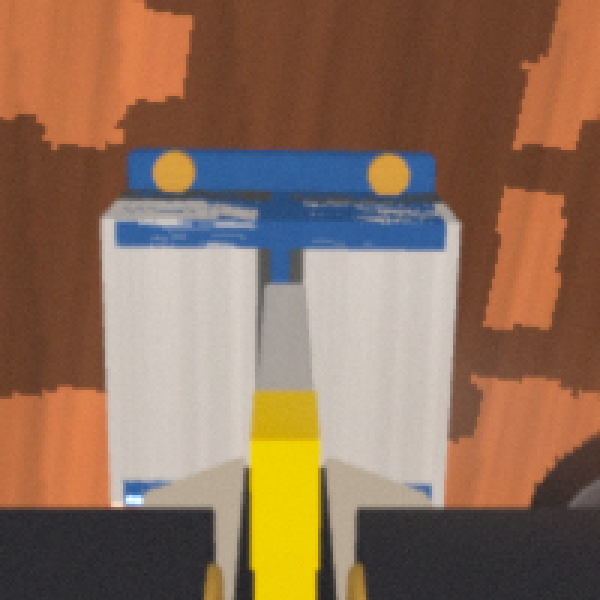

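The crop shows the plate's lower end at col 264–304 and the gap mouth from about 257 to 304 at row 250. The cheek outer edges run (103,248)–(112,505) and (460,248)–(445,505), and the end walls' inner edges are at rows 248 and 484. Computing the offsets.

```bash
cat >> h.py <<'E'
def tool(X):
    "world points -> mm along tool x, y from the TCP"
    p,w=st(); a=np.radians(w); d=np.atleast_2d(X)[:,:2]-p[:2]
    return np.c_[d@[np.cos(a),np.sin(a)],d@[np.sin(a),-np.cos(a)]].round(2)
E
python3 - <<'E'
from h import *
c=dict(np.load("w6.npz")); f=lambda P:(np.array(P)/3+[220,120]-.3)
print("cheek",tool(ray(c,f([[103,248],[112,505],[460,248],[445,505]]),50)).tolist())
print("gap",tool(ray(c,f([[257,250],[304,250],[250,400],[311,400]]),50)).tolist())
print("walls",tool(ray(c,f([[281,248],[281,484]]),50)).tolist())
print("plate",tool(ray(c,f([[264,283],[304,283]]),75.5)).tolist(),tool(ray(c,f([[253,390],[315,390]]),155)).tolist())
E
```

```text
cheek [[27.21, -38.48], [-32.74, -39.27], [27.22, 37.62], [-32.73, 36.95]]
gap [[26.76, -5.65], [26.76, 4.36], [-7.19, -7.45], [-7.19, 6.09]]
walls [[27.2, -0.54], [-27.47, -0.58]]
plate [[25.82, -3.71], [25.82, 3.93]] [[32.2, -3.59], [32.2, 3.87]]
```

```bash

python3 -m creep '[{"hand":0,"tx":-0.0005,"ty":-0.0009,"tz":0.01,"spin":0.7},{"hand":0,"tx":0,"ty":0,"tz":0.012,"spin":0},{"hand":0,"tx":0,"ty":0,"tz":0,"spin":0},{"hand":0,"tx":0,"ty":0,"tz":0,"spin":0},{"hand":0,"tx":0,"ty":0,"tz":0,"spin":0}]'
python3 -m creep '[{"hand":0,"tx":0,"ty":0,"tz":0.003,"spin":0},{"hand":0,"tx":0,"ty":0,"tz":0.003,"spin":0},{"hand":0,"tx":0,"ty":0,"tz":0.003,"spin":0},{"hand":0,"tx":0,"ty":0,"tz":0,"spin":0},{"hand":0,"tx":0,"ty":0,"tz":0,"spin":0}]'
```

```text
time: 12.05
tool_pos: [620.8, 82.4, 113.1]
tcp_rot: [3.141, -0.0, 1.709]
contact_force: [0.6, -0.4, -1.3]
grip_width: 8.2
finger_force: 30.0
time: 12.68
tool_pos: [620.6, 82.4, 103.8]
tcp_rot: [3.141, -0.0, 1.709]
contact_force: [-0.8, -0.4, -0.5]
grip_width: 7.9
finger_force: 30.0
```

Free entry so far (lower edge ≈45). I'll continue down.

```bash

python3 -m creep '[{"hand":0,"tx":0,"ty":0,"tz":0.005,"spin":0},{"hand":0,"tx":0,"ty":0,"tz":0.005,"spin":0},{"hand":0,"tx":0,"ty":0,"tz":0.004,"spin":0},{"hand":0,"tx":0,"ty":0,"tz":0,"spin":0},{"hand":0,"tx":0,"ty":0,"tz":0,"spin":0}]'
python3 -m creep '[{"hand":0,"tx":0,"ty":0,"tz":0.002,"spin":0},{"hand":0,"tx":0,"ty":0,"tz":0.002,"spin":0},{"hand":0,"tx":0,"ty":0,"tz":0.002,"spin":0},{"hand":0,"tx":0,"ty":0,"tz":0,"spin":0},{"hand":0,"tx":0,"ty":0,"tz":0,"spin":0}]'
```

```text
time: 13.3
tool_pos: [620.6, 82.3, 89.9]
tcp_rot: [3.141, -0.0, 1.709]
contact_force: [-1.5, 0.2, -0.9]
grip_width: 7.8
finger_force: 30.0
time: 13.92
tool_pos: [620.9, 82.5, 87.5]
tcp_rot: [3.139, 0.0, 1.709]
contact_force: [-7.2, -0.2, 20.7]
grip_width: 7.7
finger_force: 30.0
```

Contact came at step height with 20 N upward, so the 8 mm plate rests on the far bracket's step. Now I'll ease off, release and rise.

```bash

python3 -m creep '[{"hand":0,"tx":0,"ty":0,"tz":-0.003,"spin":0},{"hand":0,"tx":0,"ty":0,"tz":0,"spin":0},{"hand":0.3,"tx":0,"ty":0,"tz":0,"spin":0},{"hand":0.3,"tx":0,"ty":0,"tz":0,"spin":0},{"hand":0.3,"tx":0,"ty":0,"tz":0,"spin":0}]'
python3 -m creep '[{"hand":0.3,"tx":0,"ty":0,"tz":-0.02,"spin":0},{"hand":0.3,"tx":0,"ty":0,"tz":-0.05,"spin":0},{"hand":0.3,"tx":0,"ty":0,"tz":-0.05,"spin":0},{"hand":0.3,"tx":0,"ty":0,"tz":0,"spin":0},{"hand":0.3,"tx":0,"ty":0,"tz":0,"spin":0}]'
python3 - <<'E'
from h import *
print(settle(2)[-1]); c=cap("wrist","w7"); s=cap("scene","s7"); t=cap("top","t7")
for k in blobs(c,*COL["y8"],150): 
    r=cv2.minAreaRect(k); print(np.round(r[0]),np.round(r[1],1),[ [z,ray(c,r[0],z)[0].round(1).tolist()] for z in (90,106,130)])
a=c["color"][100:340,200:440]; b=s["color"][200:400,320:580]
h=cv2.resize(b,None,fx=1.2,fy=1.2); h=cv2.resize(b,(312,240))
o=np.hstack([a,h]); cv2.imwrite("pics/m7.png",cv2.resize(o[:,:,::-1],None,fx=1.4,fy=1.4))
# tray, did it move?
for n,(lo,hi) in COL.items():
    for k in blobs(t,lo,hi,30):
        r=cv2.minAreaRect(k)
        if 340<r[0][0]<520 and 240<r[0][1]<360: print(n,np.round(r[0],1),ray(t,r[0],88)[0].round(1))
print(delta(591,-277.9,238,100))
E
```

```text
time: 14.55
tool_pos: [620.4, 82.3, 86.4]
tcp_rot: [-3.141, -0.0, 1.709]
contact_force: [0.4, -1.0, -0.5]
grip_width: 26.7
finger_force: 0.0
time: 15.18
tool_pos: [620.1, 82.3, 206.1]
tcp_rot: [-3.141, -0.0, 1.709]
contact_force: [-0.4, 0.2, -0.3]
grip_width: 27.6
finger_force: 0.0
[619.70625034  82.2991859  205.04215512   1.70863671]
[317. 232.] [73. 12.] [[90, [621.5, 80.8, 90.0]], [106, [620.8, 85.6, 106.0]], [130, [619.7, 92.7, 130.0]]]
[218. 280.] [19. 39.] [[90, [550.8, 32.7, 90.0]], [106, [554.4, 40.4, 106.0]], [130, [559.9, 52.0, 130.0]]]
g14 [420.4 259.6] [ 591.4 -275.5   88. ]
b20 [430.6 325.2] [ 443.9 -301.6   88. ]
r26 [424.3 282.3] [ 539.3 -285.7   88. ]
tx -352.8 ty -78.3 tz -32.5 spin -2.1
```

View pics/m7.png

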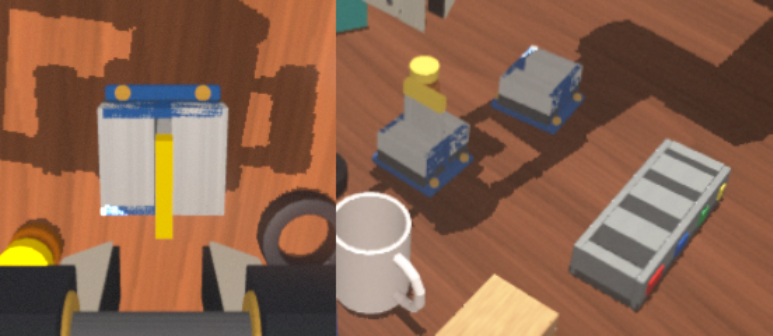

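The yellow plate stands upright in the far bracket. The rack tags, from the near-robot end outward, read yellow, green, blue, red. The tray has not moved. Next is green.

```bash

python3 -m creep '[{"hand":0.35,"tx":-0.0588,"ty":-0.013,"tz":-0.0054,"spin":0},{"hand":0.35,"tx":-0.0588,"ty":-0.013,"tz":-0.0054,"spin":0},{"hand":0.35,"tx":-0.0588,"ty":-0.013,"tz":-0.0054,"spin":0},{"hand":0.35,"tx":-0.0588,"ty":-0.013,"tz":-0.0054,"spin":0},{"hand":0.35,"tx":-0.0588,"ty":-0.013,"tz":-0.0054,"spin":0}]'
python3 -m creep '[{"hand":0.35,"tx":-0.0588,"ty":-0.0133,"tz":-0.0055,"spin":-2.1},{"hand":0.35,"tx":0,"ty":0,"tz":0,"spin":0},{"hand":0.35,"tx":0,"ty":0,"tz":0,"spin":0},{"hand":0.35,"tx":0,"ty":0,"tz":0,"spin":0}]'
cat >> h.py <<'E'
def plates(c,names,z=88,amin=200):
    for n in names:
        for k in blobs(c,*COL[n],amin):
            r=cv2.minAreaRect(k)
            if 100<r[0][0]<500: X=ray(c,cv2.boxPoints(r),z); print(n,np.round(r[0]),np.round(r[1]),round(r[2],1),X.mean(0).round(1),tool(X).tolist(),tool(X.mean(0)))
E
python3 - <<'E'
from h import *
print(settle(2)[-1]); c=cap("wrist","w8"); plates(c,["g14","r26","b20"])
t=dict(np.load("t7.npz")); print(ray(t,(427,187),172))
E
```

```text
time: 16.05
tool_pos: [596.1, -219.6, 233.4]
tcp_rot: [-3.141, -0.001, 1.709]
contact_force: [1.1, -0.3, 0.5]
grip_width: 32.6
finger_force: 0.0
time: 16.55
tool_pos: [591.7, -276.3, 239.0]
tcp_rot: [-3.141, -0.001, 1.747]
contact_force: [-0.7, -0.8, -0.2]
grip_width: 31.9
finger_force: 0.0
[ 591.83598237 -276.35924627  239.31828241    1.7472717 ]
g14 [316. 218.] [60. 17.] 90.0 [ 592.7 -276.9   88. ] [[25.27, -6.1], [25.27, 7.71], [-26.27, 8.1], [-26.27, -6.39]] [[-0.5   0.83]]
r26 [253. 219.] [63. 35.] 88.0 [ 541.6 -286.9   88. ] [[25.2, -65.07], [26.19, -36.81], [-27.99, -36.79], [-29.14, -66.51]] [[ -1.43 -51.3 ]]
b20 [137. 219.] [61. 31.] 88.9 [ 445.3 -303.7   88. ] [[25.27, -158.8], [25.66, -132.85], [-27.31, -138.58], [-27.89, -165.86]] [[  -1.07 -149.02]]
[[ 737.7160806  -269.46620307  172.        ]]
```

```bash

python3 -m creep '[{"hand":0.28,"tx":-0.0005,"ty":0.001,"tz":0.04,"spin":0},{"hand":0.28,"tx":0,"ty":0,"tz":0.04,"spin":0},{"hand":0.28,"tx":0,"ty":0,"tz":0.035,"spin":0},{"hand":0.28,"tx":0,"ty":0,"tz":0.03,"spin":0},{"hand":0.28,"tx":0,"ty":0,"tz":0.026,"spin":0}]'
python3 -m creep '[{"hand":0.28,"tx":0,"ty":0,"tz":0,"spin":0},{"hand":0.28,"tx":0,"ty":0,"tz":0,"spin":0},{"hand":0,"tx":0,"ty":0,"tz":0,"spin":0},{"hand":0,"tx":0,"ty":0,"tz":0,"spin":0},{"hand":0,"tx":0,"ty":0,"tz":0,"spin":0}]'
python3 -m creep '[{"hand":0,"tx":0,"ty":0,"tz":-0.02,"spin":0},{"hand":0,"tx":0,"ty":0,"tz":-0.04,"spin":0},{"hand":0,"tx":0,"ty":0,"tz":-0.04,"spin":0},{"hand":0,"tx":0,"ty":0,"tz":-0.02,"spin":0},{"hand":0,"tx":0,"ty":0,"tz":0,"spin":0}]'
python3 - <<'E'
from h import *
print(settle(3)[-1],get_obs()["grip_width"]); print(delta(450.2,97.7,150,104.2))
E
```

```text
time: 17.32
tool_pos: [592.6, -277.2, 67.2]
tcp_rot: [-3.141, -0.0, 1.746]
contact_force: [-0.1, -0.1, 0.4]
grip_width: 25.6
finger_force: 0.0
time: 17.95
tool_pos: [593.1, -278.5, 69.7]
tcp_rot: [3.14, 0.001, 1.745]
contact_force: [-0.7, 0.5, 6.3]
grip_width: 14.0
finger_force: 30.0
time: 18.58
tool_pos: [593.0, -278.5, 189.8]
tcp_rot: [3.139, 0.002, 1.745]
contact_force: [-0.0, -0.3, -2.1]
grip_width: 14.0
finger_force: 30.0
[ 591.78257572 -277.76832784  186.50295698    1.74527957] 13.769303464446565
tx 394.3 ty -74.3 tz 36.5 spin -4.2
```

```bash

python3 -m creep '[{"hand":0,"tx":0.04,"ty":-0.0076,"tz":0,"spin":0},{"hand":0,"tx":0.056,"ty":-0.0106,"tz":0,"spin":0},{"hand":0,"tx":0.056,"ty":-0.0106,"tz":0,"spin":0},{"hand":0,"tx":0.056,"ty":-0.0106,"tz":0,"spin":0},{"hand":0,"tx":0.056,"ty":-0.0106,"tz":0,"spin":0}]'
python3 -m creep '[{"hand":0,"tx":0.056,"ty":-0.0106,"tz":0,"spin":0},{"hand":0,"tx":0.056,"ty":-0.0106,"tz":0,"spin":0},{"hand":0,"tx":0.0183,"ty":-0.003,"tz":0,"spin":0},{"hand":0,"tx":0,"ty":0,"tz":0.025,"spin":-4.2},{"hand":0,"tx":0,"ty":0,"tz":0.025,"spin":0}]'
python3 -m creep '[{"hand":0,"tx":0,"ty":0,"tz":0,"spin":0},{"hand":0,"tx":0,"ty":0,"tz":0,"spin":0},{"hand":0,"tx":0,"ty":0,"tz":0,"spin":0}]'
python3 - <<'E'
from h import *
print(settle(2)[-1]); c=cap("wrist","w9")
i=c["color"][:,:,::-1][120:320,220:420]; cv2.imwrite("pics/w9c.png",cv2.resize(i,None,fx=3,fy=3,interpolation=cv2.INTER_NEAREST))
E
```

```text
time: 19.35
tool_pos: [495.9, -25.2, 187.0]
tcp_rot: [-3.14, -0.001, 1.745]
contact_force: [0.7, 0.4, -2.1]
grip_width: 13.8
finger_force: 30.0
time: 19.98
tool_pos: [450.2, 97.7, 136.9]
tcp_rot: [-3.14, -0.0, 1.821]
contact_force: [0.1, 0.0, -1.5]
grip_width: 13.5
finger_force: 30.0
time: 20.35
tool_pos: [451.5, 97.2, 139.1]
tcp_rot: [3.14, 0.0, 1.818]
contact_force: [-0.2, 0.0, -1.9]
grip_width: 14.0
finger_force: 30.0
[451.38534465  97.19760313 139.00003392   1.81852264]
```

View pics/w9c.png

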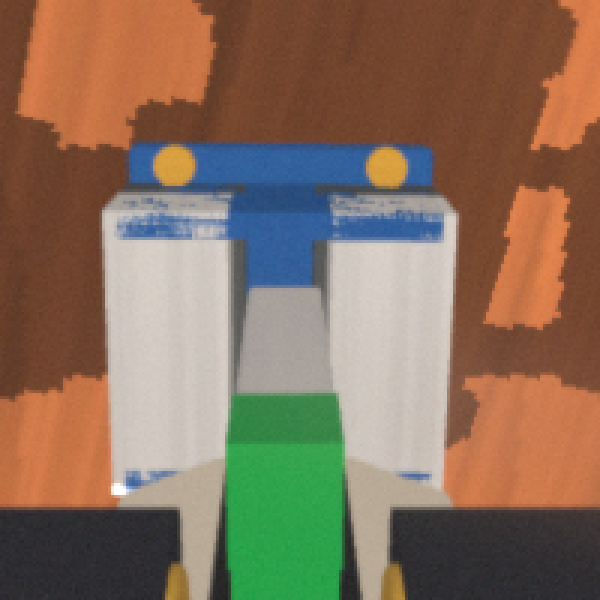

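The crop shows the gap mouth at col 230–328 and the green plate's lower end at 249–322, so a shift of about −1.2 mm in ty and +1 mm in tx is needed. Lowering for the trial.

```bash

python3 -m creep '[{"hand":0,"tx":0.001,"ty":-0.0012,"tz":0.01,"spin":0},{"hand":0,"tx":0,"ty":0,"tz":0.01,"spin":0},{"hand":0,"tx":0,"ty":0,"tz":0.008,"spin":0},{"hand":0,"tx":0,"ty":0,"tz":0.008,"spin":0},{"hand":0,"tx":0,"ty":0,"tz":0,"spin":0}]'
python3 -m creep '[{"hand":0,"tx":0,"ty":0,"tz":0.007,"spin":0},{"hand":0,"tx":0,"ty":0,"tz":0.007,"spin":0},{"hand":0,"tx":0,"ty":0,"tz":0.006,"spin":0},{"hand":0,"tx":0,"ty":0,"tz":0,"spin":0},{"hand":0,"tx":0,"ty":0,"tz":0,"spin":0}]'
python3 -m creep '[{"hand":0,"tx":0,"ty":0,"tz":0.005,"spin":0},{"hand":0,"tx":0,"ty":0,"tz":0.003,"spin":0},{"hand":0,"tx":0,"ty":0,"tz":0,"spin":0},{"hand":0,"tx":0,"ty":0,"tz":0,"spin":0}]'
```

```text
time: 21.12
tool_pos: [449.2, 97.9, 101.6]
tcp_rot: [-3.14, -0.0, 1.819]
contact_force: [-0.7, -0.1, -1.6]
grip_width: 14.2
finger_force: 30.0
time: 21.75
tool_pos: [449.7, 97.9, 82.4]
tcp_rot: [3.141, -0.0, 1.819]
contact_force: [-0.2, -0.1, -2.9]
grip_width: 14.2
finger_force: 30.0
time: 22.25
tool_pos: [449.6, 97.9, 74.3]
tcp_rot: [3.141, -0.0, 1.819]
contact_force: [-0.7, 1.3, -1.8]
grip_width: 13.9
finger_force: 30.0
```

The 14 mm plate passes the step of the near gap, so it is too thin. I'll lift it out and go look at the rack.

```bash

python3 -m creep '[{"hand":0,"tx":0,"ty":0,"tz":-0.02,"spin":0},{"hand":0,"tx":0,"ty":0,"tz":-0.03,"spin":0},{"hand":0,"tx":0,"ty":0,"tz":-0.04,"spin":0},{"hand":0,"tx":0,"ty":0,"tz":-0.03,"spin":0},{"hand":0,"tx":0.038,"ty":0.0285,"tz":0,"spin":0}]'
python3 -m creep '[{"hand":0,"tx":0.038,"ty":0.0285,"tz":0,"spin":0},{"hand":0,"tx":0.038,"ty":0.0285,"tz":0,"spin":0},{"hand":0,"tx":0,"ty":0,"tz":0,"spin":0},{"hand":0,"tx":0,"ty":0,"tz":0,"spin":0},{"hand":0,"tx":0,"ty":0,"tz":0,"spin":0}]'
python3 - <<'E'
from h import *
print(settle(2)[-1]); c=cap("wrist","w10")
i=c["color"][:,:,::-1][20:320,120:520]; cv2.imwrite("pics/w10c.png",cv2.resize(i,None,fx=2,fy=2,interpolation=cv2.INTER_NEAREST))
E
```

```text
time: 22.88
tool_pos: [469.2, 140.7, 197.3]
tcp_rot: [3.136, 0.001, 1.815]
contact_force: [1.1, -0.8, -1.5]
grip_width: 14.0
finger_force: 30.0
time: 23.5
tool_pos: [504.2, 228.5, 194.4]
tcp_rot: [-3.141, 0.0, 1.818]
contact_force: [-0.3, -0.2, -1.2]
grip_width: 13.4
finger_force: 30.0
[504.37758601 228.52185581 194.56157696   1.81748283]
```

View pics/w10c.png

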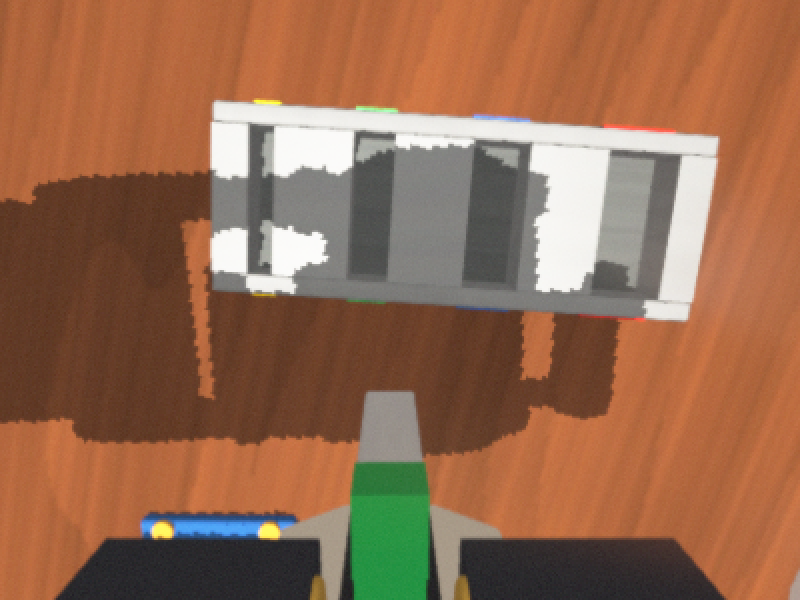

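The crop shows the rack corners at about (212,101), (718,137), (688,320) and (211,290). The slot mouths, left to right, are yellow 248–274, green 356–396, blue 473–531 and red 610–681, all at the upper row. Casting these onto z=40.

```bash
python3 - <<'E'
from h import *
c=dict(np.load("w10.npz")); f=lambda P:(np.array(P)/2+[120,20]-.25)
R=ray(c,f([[212,101],[718,137],[688,320],[211,290]]),40)[:,:2]
print("rack",R.round(1).tolist(),np.linalg.norm(R-np.roll(R,-1,0),axis=1).round(1),"c",R.mean(0).round(1))
S={8:[[248,124],[274,126],[272,275],[249,272]],14:[[356,131],[396,134],[387,282],[347,279]],20:[[473,139],[531,144],[516,290],[462,287]],26:[[610,150],[681,155],[666,300],[590,294]]}
C={}
for k,P in S.items():
    X=ray(c,f(P),40)[:,:2]; C[k]=X.mean(0); u=X[1]-X[0]; 
    print(k,X.mean(0).round(1),np.linalg.norm(X-np.roll(X,-1,0),axis=1).round(1))
d=C[26]-C[8]; print(np.degrees(np.arctan2(d[1],d[0])),np.linalg.norm(d))
a=np.degrees(np.arctan2(*(R[1]-R[0])[::-1])),np.degrees(np.arctan2(*(R[2]-R[3])[::-1])); print(a)
ang=np.mean(a); ux=np.array([np.cos(np.radians(ang)),np.sin(np.radians(ang))]); print({k:((v-R.mean(0))@ux).round(1) for k,v in C.items()})
print(delta(*C[14],150,90+ang))
E
```

```text
rack [[411.2, 323.1], [601.8, 358.4], [615.2, 288.9], [423.7, 253.1]] [193.8  70.7 194.9  71.2] c [513.  305.9]
8 [436.4 291.8] [ 9.9 56.2  9.3 55.7]
14 [479.  299.6] [15.3 56.1 16.1 56. ]
20 [527.1 308.5] [22.4 55.7 21.9 56.2]
26 [582.3 318.8] [27.8 55.8 31.3 55.2]
10.487325469647468 148.43388051575138
(np.float64(10.472254930194904), np.float64(10.606986111145233))
{8: np.float64(-77.9), 14: np.float64(-34.5), 20: np.float64(14.3), 26: np.float64(70.6)}
tx 75.0 ty -7.3 tz 44.6 spin 3.6
```

All slot sizes and offsets match the drawing. Hovering over slot 14.

```bash

python3 -m creep '[{"hand":0,"tx":0.038,"ty":-0.0037,"tz":0,"spin":0},{"hand":0,"tx":0.037,"ty":-0.0037,"tz":0,"spin":3.6},{"hand":0,"tx":0,"ty":0,"tz":0.03,"spin":0},{"hand":0,"tx":0,"ty":0,"tz":0.03,"spin":0},{"hand":0,"tx":0,"ty":0,"tz":0.01,"spin":0}]'
python3 -m creep '[{"hand":0,"tx":0,"ty":0,"tz":0,"spin":0},{"hand":0,"tx":0,"ty":0,"tz":0,"spin":0},{"hand":0,"tx":0,"ty":0,"tz":0,"spin":0}]'
python3 - <<'E'
from h import *
print(settle(2)[-1]); c=cap("wrist","w11")
i=c["color"][:,:,::-1][120:320,220:420]; cv2.imwrite("pics/w11c.png",cv2.resize(i,None,fx=3,fy=3,interpolation=cv2.INTER_NEAREST))
E
```

```text
time: 24.28
tool_pos: [478.0, 299.6, 122.8]
tcp_rot: [-3.139, 0.001, 1.755]
contact_force: [0.2, -0.9, -1.2]
grip_width: 13.8
finger_force: 30.0
time: 24.65
tool_pos: [479.5, 300.5, 125.4]
tcp_rot: [3.14, -0.001, 1.756]
contact_force: [0.1, -1.1, -2.0]
grip_width: 14.0
finger_force: 30.0
[479.26453896 300.41698308 125.11626184   1.75570432]
```

View pics/w11c.png

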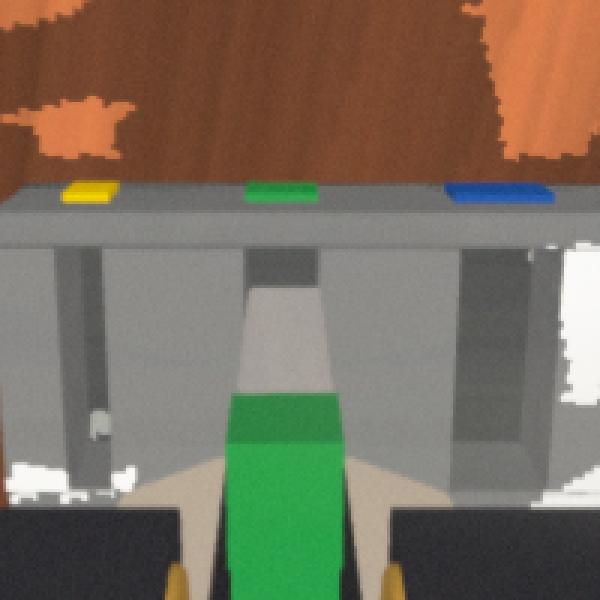

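The crop shows slot 14's mouth at col 245–320 (row 247) and the plate's lower end at 249–323 (row 288). The slot 8 left edge and slot 20 right edge run (55,248)–(68,490) and (563,248)–(548,490).

```bash
python3 - <<'E'
from h import *
c=dict(np.load("w11.npz")); f=lambda P:(np.array(P)/3+[220,120]-.3)
print("slot",tool(ray(c,f([[245,247],[320,247]]),40)).tolist())
print("others",tool(ray(c,f([[55,248],[68,490],[563,248],[548,490]]),40)).tolist())
print("plate",tool(ray(c,f([[249,288],[323,288]]),64)).tolist())
E
```

```text
slot [[27.54, -8.13], [27.54, 7.81]]
others [[27.35, -48.57], [-28.75, -49.0], [27.35, 59.59], [-28.8, 60.26]]
plate [[24.59, -6.57], [24.59, 7.66]]
```

```bash

python3 -m creep '[{"hand":0,"tx":0,"ty":-0.0008,"tz":0.01,"spin":0},{"hand":0,"tx":0,"ty":0,"tz":0.009,"spin":0},{"hand":0,"tx":0,"ty":0,"tz":0,"spin":0},{"hand":0,"tx":0,"ty":0,"tz":0,"spin":0},{"hand":0,"tx":0,"ty":0,"tz":0.003,"spin":0}]'
python3 -m creep '[{"hand":0,"tx":0,"ty":0,"tz":0.003,"spin":0},{"hand":0,"tx":0,"ty":0,"tz":0.003,"spin":0},{"hand":0,"tx":0,"ty":0,"tz":0,"spin":0},{"hand":0,"tx":0,"ty":0,"tz":0,"spin":0}]'
```

```text
time: 25.42
tool_pos: [478.5, 300.3, 102.7]
tcp_rot: [3.14, -0.0, 1.756]
contact_force: [-0.6, -0.4, -2.3]
grip_width: 13.8
finger_force: 30.0
time: 25.92
tool_pos: [478.2, 300.2, 96.4]
tcp_rot: [3.141, -0.0, 1.756]
contact_force: [-0.9, 0.3, -2.5]
grip_width: 13.8
finger_force: 30.0
```

Entering freely; down to near the floor (bottom at about TCP 70–73).

```bash

python3 -m creep '[{"hand":0,"tx":0,"ty":0,"tz":0.006,"spin":0},{"hand":0,"tx":0,"ty":0,"tz":0.006,"spin":0},{"hand":0,"tx":0,"ty":0,"tz":0.006,"spin":0},{"hand":0,"tx":0,"ty":0,"tz":0.003,"spin":0},{"hand":0,"tx":0,"ty":0,"tz":0,"spin":0}]'
python3 -m creep '[{"hand":0,"tx":0,"ty":0,"tz":0.0015,"spin":0},{"hand":0,"tx":0,"ty":0,"tz":0.001,"spin":0},{"hand":0,"tx":0,"ty":0,"tz":0.0,"spin":0},{"hand":0,"tx":0,"ty":0,"tz":0,"spin":0}]'
```

```text
time: 26.55
tool_pos: [478.0, 300.1, 75.0]
tcp_rot: [-3.141, 0.0, 1.756]
contact_force: [0.1, -0.2, -2.5]
grip_width: 13.9
finger_force: 30.0
time: 27.05
tool_pos: [478.2, 300.2, 72.9]
tcp_rot: [3.141, -0.0, 1.756]
contact_force: [0.7, -0.8, -2.0]
grip_width: 13.7
finger_force: 30.0
```

```bash

python3 -m creep '[{"hand":0,"tx":0,"ty":0,"tz":0.0015,"spin":0},{"hand":0,"tx":0,"ty":0,"tz":0,"spin":0},{"hand":0.4,"tx":0,"ty":0,"tz":0,"spin":0},{"hand":0.4,"tx":0,"ty":0,"tz":0,"spin":0},{"hand":0.4,"tx":0,"ty":0,"tz":0,"spin":0}]'
python3 -m creep '[{"hand":0.4,"tx":0,"ty":0,"tz":-0.03,"spin":0},{"hand":0.4,"tx":0,"ty":0,"tz":-0.05,"spin":0},{"hand":0.4,"tx":0,"ty":0,"tz":-0.05,"spin":0},{"hand":0.4,"tx":0,"ty":0,"tz":0,"spin":0},{"hand":0.4,"tx":0,"ty":0,"tz":0,"spin":0}]'
python3 - <<'E'
from h import *
print(settle(2)[-1]); c=cap("wrist","w12"); t=cap("top","t12"); plates(c,["g14"],90)
for n,(lo,hi) in COL.items():
    for k in blobs(t,lo,hi,30):
        r=cv2.minAreaRect(k)
        if 340<r[0][0]<520 and 240<r[0][1]<360: print(n,np.round(r[0],1),round(r[2],1),ray(t,r[0],88)[0].round(1))
print(delta(445.3,-303.7,238,100))
E
```

```text
time: 27.68
tool_pos: [478.2, 300.1, 71.3]
tcp_rot: [3.142, -0.0, 1.756]
contact_force: [-0.5, 0.0, 0.4]
grip_width: 35.6
finger_force: 0.0
time: 28.3
tool_pos: [477.7, 299.9, 200.8]
tcp_rot: [-3.141, 0.0, 1.756]
contact_force: [-0.2, 0.0, -1.2]
grip_width: 36.8
finger_force: 0.0
[477.39827916 299.78625976 199.81784293   1.75578173]
g14 [316. 229.] [70. 19.] 90.0 [478.2 301.6  90. ] [[27.88, -5.76], [27.89, 7.57], [-24.76, 8.04], [-24.78, -6.08]] [[1.56 0.94]]
b20 [430.6 325.2] 83.7 [ 443.9 -301.6   88. ]
r26 [424.3 282.3] 82.4 [ 539.3 -285.7   88. ]
tx -587.3 ty -142.8 tz -38.1 spin 0.6
```

The green plate is home in its slot and the tray has not moved. Now the blue plate.

```bash

python3 -m creep '[{"hand":0.4,"tx":-0.0587,"ty":-0.0143,"tz":-0.0038,"spin":0},{"hand":0.4,"tx":-0.0587,"ty":-0.0143,"tz":-0.0038,"spin":0},{"hand":0.4,"tx":-0.0587,"ty":-0.0143,"tz":-0.0038,"spin":0},{"hand":0.4,"tx":-0.0587,"ty":-0.0143,"tz":-0.0038,"spin":0},{"hand":0.4,"tx":-0.0587,"ty":-0.0143,"tz":-0.0038,"spin":0}]'
python3 -m creep '[{"hand":0.4,"tx":-0.0587,"ty":-0.0143,"tz":-0.0038,"spin":0},{"hand":0.4,"tx":-0.0587,"ty":-0.0143,"tz":-0.0038,"spin":0},{"hand":0.4,"tx":-0.0587,"ty":-0.0143,"tz":-0.0038,"spin":0},{"hand":0.4,"tx":-0.0587,"ty":-0.0143,"tz":-0.0038,"spin":0},{"hand":0.4,"tx":-0.0587,"ty":-0.0143,"tz":-0.0038,"spin":0.6}]'
python3 -m creep '[{"hand":0.4,"tx":0,"ty":0,"tz":0,"spin":0},{"hand":0.4,"tx":0,"ty":0,"tz":0,"spin":0},{"hand":0.4,"tx":0,"ty":0,"tz":0,"spin":0}]'
python3 - <<'E'
from h import *
print(settle(2)[-1]); c=cap("wrist","w13"); plates(c,["b20","r26"])
E
```

```text
time: 29.12
tool_pos: [461.3, -3.3, 219.8]
tcp_rot: [-3.141, -0.0, 1.756]
contact_force: [1.5, -0.1, 0.6]
grip_width: 37.2
finger_force: 0.0
time: 29.75
tool_pos: [445.0, -305.0, 238.6]
tcp_rot: [-3.141, -0.001, 1.745]
contact_force: [1.0, 0.2, 0.3]
grip_width: 36.7
finger_force: 0.0
time: 30.12
tool_pos: [445.7, -301.8, 239.0]
tcp_rot: [-3.141, -0.001, 1.747]
contact_force: [-0.6, 0.2, -0.2]
grip_width: 36.9
finger_force: 0.0
[ 445.85928512 -301.89683757  239.3148586     1.74720591]
b20 [314. 219.] [60. 23.] 90.0 [ 445.3 -303.6   88. ] [[24.45, -10.19], [24.45, 8.51], [-27.17, 8.94], [-27.18, -10.68]] [[-1.36 -0.85]]
r26 [427. 219.] [37. 64.] 4.4 [ 538.7 -287.1   88. ] [[-27.68, 78.51], [27.06, 78.59], [24.84, 108.74], [-30.26, 110.23]] [[-1.51 94.02]]
```

```bash

python3 -m creep '[{"hand":0.38,"tx":-0.0012,"ty":-0.0008,"tz":0.04,"spin":0},{"hand":0.38,"tx":0,"ty":0,"tz":0.04,"spin":0},{"hand":0.38,"tx":0,"ty":0,"tz":0.035,"spin":0},{"hand":0.38,"tx":0,"ty":0,"tz":0.03,"spin":0},{"hand":0.38,"tx":0,"ty":0,"tz":0.026,"spin":0}]'
python3 -m creep '[{"hand":0.38,"tx":0,"ty":0,"tz":0,"spin":0},{"hand":0.38,"tx":0,"ty":0,"tz":0,"spin":0},{"hand":0,"tx":0,"ty":0,"tz":0,"spin":0},{"hand":0,"tx":0,"ty":0,"tz":0,"spin":0},{"hand":0,"tx":0,"ty":0,"tz":0,"spin":0}]'
python3 -m creep '[{"hand":0,"tx":0,"ty":0,"tz":-0.02,"spin":0},{"hand":0,"tx":0,"ty":0,"tz":-0.04,"spin":0},{"hand":0,"tx":0,"ty":0,"tz":-0.04,"spin":0},{"hand":0,"tx":0,"ty":0,"tz":-0.02,"spin":0},{"hand":0,"tx":0,"ty":0,"tz":0,"spin":0}]'
python3 - <<'E'
from h import *
print(settle(3)[-1],get_obs()["grip_width"]); print(delta(449.7,97.9,150,104.2))
E
```

```text
time: 30.9
tool_pos: [445.1, -303.7, 67.4]
tcp_rot: [-3.142, -0.0, 1.746]
contact_force: [0.1, -0.5, 0.2]
grip_width: 34.8
finger_force: 0.0
time: 31.52
tool_pos: [445.4, -304.8, 69.2]
tcp_rot: [3.14, 0.001, 1.745]
contact_force: [-0.3, 0.7, 6.2]
grip_width: 20.0
finger_force: 30.0
time: 32.15
tool_pos: [445.4, -304.9, 189.5]
tcp_rot: [3.14, 0.002, 1.745]
contact_force: [-0.0, 0.2, -2.3]
grip_width: 19.6
finger_force: 30.0
[ 444.32753371 -303.92058052  186.84516269    1.74528204] 19.918393036065
tx 394.8 ty 75.0 tz 36.8 spin -4.2
```

```bash

python3 -m creep '[{"hand":0,"tx":0.04,"ty":0.0076,"tz":0,"spin":0},{"hand":0,"tx":0.056,"ty":0.0106,"tz":0,"spin":0},{"hand":0,"tx":0.056,"ty":0.0106,"tz":0,"spin":0},{"hand":0,"tx":0.056,"ty":0.0106,"tz":0,"spin":0},{"hand":0,"tx":0.056,"ty":0.0106,"tz":0,"spin":0}]'
python3 -m creep '[{"hand":0,"tx":0.056,"ty":0.0106,"tz":0,"spin":0},{"hand":0,"tx":0.056,"ty":0.0106,"tz":0,"spin":0},{"hand":0,"tx":0.0188,"ty":0.0038,"tz":0,"spin":0},{"hand":0,"tx":0,"ty":0,"tz":0.026,"spin":-4.2},{"hand":0,"tx":0,"ty":0,"tz":0.026,"spin":0}]'
python3 -m creep '[{"hand":0,"tx":0,"ty":0,"tz":0,"spin":0},{"hand":0,"tx":0,"ty":0,"tz":0,"spin":0},{"hand":0,"tx":0,"ty":0,"tz":0,"spin":0}]'
python3 - <<'E'
from h import *
print(settle(2)[-1]); c=cap("wrist","w14")
i=c["color"][:,:,::-1][120:320,220:420]; cv2.imwrite("pics/w14c.png",cv2.resize(i,None,fx=3,fy=3,interpolation=cv2.INTER_NEAREST))
E
```

```text
time: 32.92
tool_pos: [447.6, -34.0, 187.1]
tcp_rot: [-3.14, -0.001, 1.745]
contact_force: [0.5, 0.7, -2.2]
grip_width: 20.1
finger_force: 30.0
time: 33.55
tool_pos: [449.6, 97.8, 134.6]
tcp_rot: [-3.14, -0.0, 1.821]
contact_force: [0.7, 0.1, -1.7]
grip_width: 20.3
finger_force: 30.0
time: 33.92
tool_pos: [450.9, 97.3, 137.1]
tcp_rot: [3.14, 0.0, 1.818]
contact_force: [-0.5, 0.1, -1.3]
grip_width: 20.0
finger_force: 30.0
[450.71861551  97.31896596 137.02746883   1.81846223]
```

View pics/w14c.png

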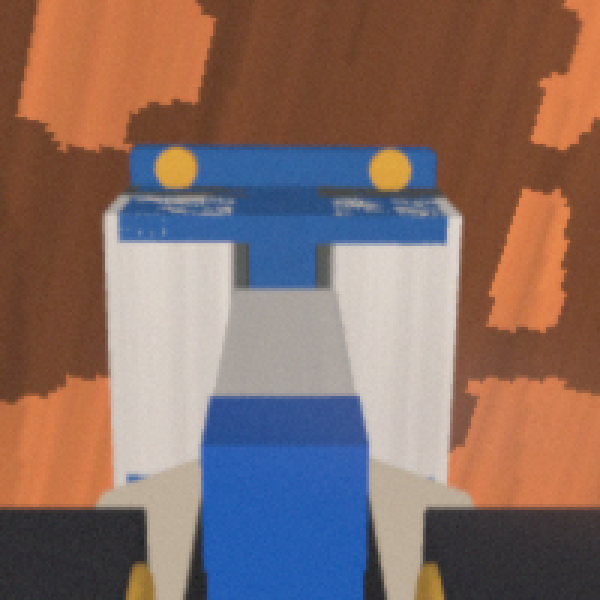

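The crop shows the gap mouth at col 232–331 (row 244), the blue plate's lower end at 231–338 (row 289), and the cheek edges (104,244)–(113,490) and (461,244)–(448,490).

```bash
python3 - <<'E'
from h import *
c=dict(np.load("w14.npz")); f=lambda P:(np.array(P)/3+[220,120]-.3)
print("cheek",tool(ray(c,f([[104,244],[113,490],[461,244],[448,490]]),50)).tolist())
print("gap",tool(ray(c,f([[232,244],[331,244]]),50)).tolist())
print("walls",tool(ray(c,f([[281,244],[281,476]]),50)).tolist())
print("plate",tool(ray(c,f([[231,289],[338,289]]),75.5)).tolist(),tool(ray(c,f([[211,396],[358,396]]),155)).tolist())
E
```

```text
cheek [[27.72, -38.5], [-29.71, -39.16], [27.71, 38.0], [-29.74, 37.67]]
gap [[27.7, -11.07], [27.69, 10.13]]
walls [[27.7, -0.58], [-26.21, -0.63]]
plate [[24.21, -10.16], [24.21, 10.48]] [[30.86, -8.84], [30.86, 9.09]]
```

```bash

python3 -m creep '[{"hand":0,"tx":0.001,"ty":-0.0007,"tz":0.01,"spin":0.4},{"hand":0,"tx":0,"ty":0,"tz":0.012,"spin":0},{"hand":0,"tx":0,"ty":0,"tz":0,"spin":0},{"hand":0,"tx":0,"ty":0,"tz":0,"spin":0},{"hand":0,"tx":0,"ty":0,"tz":0,"spin":0}]'
python3 -m creep '[{"hand":0,"tx":0,"ty":0,"tz":0.003,"spin":0},{"hand":0,"tx":0,"ty":0,"tz":0.003,"spin":0},{"hand":0,"tx":0,"ty":0,"tz":0.003,"spin":0},{"hand":0,"tx":0,"ty":0,"tz":0,"spin":0},{"hand":0,"tx":0,"ty":0,"tz":0,"spin":0}]'
```

```text
time: 34.7
tool_pos: [449.6, 98.2, 114.5]
tcp_rot: [3.141, 0.0, 1.812]
contact_force: [0.1, 0.5, -1.9]
grip_width: 19.7
finger_force: 30.0
time: 35.33
tool_pos: [449.4, 98.2, 105.3]
tcp_rot: [3.142, -0.0, 1.812]
contact_force: [0.0, 0.3, -1.9]
grip_width: 19.9
finger_force: 30.0
```

```bash

python3 -m creep '[{"hand":0,"tx":0,"ty":0,"tz":0.005,"spin":0},{"hand":0,"tx":0,"ty":0,"tz":0.005,"spin":0},{"hand":0,"tx":0,"ty":0,"tz":0.004,"spin":0},{"hand":0,"tx":0,"ty":0,"tz":0,"spin":0},{"hand":0,"tx":0,"ty":0,"tz":0,"spin":0}]'
python3 -m creep '[{"hand":0,"tx":0,"ty":0,"tz":0.002,"spin":0},{"hand":0,"tx":0,"ty":0,"tz":0.002,"spin":0},{"hand":0,"tx":0,"ty":0,"tz":0.0015,"spin":0},{"hand":0,"tx":0,"ty":0,"tz":0,"spin":0},{"hand":0,"tx":0,"ty":0,"tz":0,"spin":0}]'
```

```text
time: 35.95
tool_pos: [449.4, 98.2, 91.3]
tcp_rot: [3.141, -0.0, 1.812]
contact_force: [0.1, -0.5, -1.4]
grip_width: 19.8
finger_force: 30.0
time: 36.58
tool_pos: [449.5, 98.2, 87.1]
tcp_rot: [3.141, 0.0, 1.812]
contact_force: [-4.9, 0.2, 14.0]
grip_width: 19.9
finger_force: 30.0
```

It stopped on the step at the same height as before, so 20 mm fits the near bracket. Releasing it and checking the tray.

```bash

python3 -m creep '[{"hand":0,"tx":0,"ty":0,"tz":-0.002,"spin":0},{"hand":0,"tx":0,"ty":0,"tz":0,"spin":0},{"hand":0.45,"tx":0,"ty":0,"tz":0,"spin":0},{"hand":0.45,"tx":0,"ty":0,"tz":0,"spin":0},{"hand":0.45,"tx":0,"ty":0,"tz":0,"spin":0}]'
python3 -m creep '[{"hand":0.5,"tx":0,"ty":0,"tz":-0.02,"spin":0},{"hand":0.5,"tx":0,"ty":0,"tz":-0.05,"spin":0},{"hand":0.5,"tx":0,"ty":0,"tz":-0.05,"spin":0},{"hand":0.5,"tx":0,"ty":0,"tz":0,"spin":0},{"hand":0.5,"tx":0,"ty":0,"tz":0,"spin":0}]'
python3 - <<'E'
from h import *
print(settle(2)[-1]); c=cap("wrist","w15"); t=cap("top","t15"); plates(c,["b20"],106)
for n,(lo,hi) in COL.items():
    for k in blobs(t,lo,hi,30):
        r=cv2.minAreaRect(k)
        if 340<r[0][0]<520 and 230<r[0][1]<370: print(n,np.round(r[0],1),np.round(r[1],1),round(r[2],1),ray(t,r[0],88)[0].round(1))
print(delta(539.5,-287,238,100))
E
```

```text
time: 37.2
tool_pos: [449.4, 98.2, 87.8]
tcp_rot: [3.142, -0.0, 1.812]
contact_force: [0.3, -0.1, 0.6]
grip_width: 40.2
finger_force: 0.0
time: 37.83
tool_pos: [448.9, 98.1, 207.2]
tcp_rot: [-3.141, -0.0, 1.812]
contact_force: [-0.4, -0.9, -1.2]
grip_width: 45.9
finger_force: 0.0
[448.50150031  98.12834978 206.4560879    1.81172   ]
b20 [316. 233.] [72. 28.] 90.0 [448.8  99.8 106. ] [[27.82, -9.01], [27.83, 9.96], [-24.65, 10.6], [-24.68, -9.52]] [[1.58 0.51]]
b20 [313. 173.] [22. 76.] 90.0 [436.7 140.5 106. ] [[51.28, -26.62], [51.3, 23.54], [36.7, 23.94], [36.67, -27.05]] [[43.99 -1.55]]
b20 [489. 225.] [43. 12.] 6.7 [564.3 135.  106. ] [[5.92, 105.65], [14.18, 105.61], [10.62, 136.31], [2.27, 136.63]] [[  8.25 121.05]]
r26 [430.  282.6] [11.9 23.3] 82.9 [ 539.4 -298.4   88. ]
tx -395.6 ty -3.7 tz -31.4 spin 3.8
```

The blue plate sits correctly. The tray has been knocked: red is now at about (539,−298). Going there to re-measure.

```bash

python3 -m creep '[{"hand":0.5,"tx":-0.0582,"ty":-0.001,"tz":-0.0045,"spin":0},{"hand":0.5,"tx":-0.0582,"ty":-0.001,"tz":-0.0045,"spin":0},{"hand":0.5,"tx":-0.0582,"ty":-0.001,"tz":-0.0045,"spin":0},{"hand":0.5,"tx":-0.0582,"ty":-0.001,"tz":-0.0045,"spin":0},{"hand":0.5,"tx":-0.0582,"ty":-0.001,"tz":-0.0045,"spin":0}]'
python3 -m creep '[{"hand":0.5,"tx":-0.0582,"ty":-0.001,"tz":-0.0045,"spin":0},{"hand":0.5,"tx":-0.0582,"ty":-0.001,"tz":-0.0045,"spin":3.8},{"hand":0.5,"tx":0,"ty":0,"tz":0,"spin":0},{"hand":0.5,"tx":0,"ty":0,"tz":0,"spin":0},{"hand":0.5,"tx":0,"ty":0,"tz":0,"spin":0}]'
python3 - <<'E'
from h import *
print(settle(2)[-1]); c=cap("wrist","w16"); plates(c,["r26"])
# tray outline top (z=30), light wood
h=cv2.cvtColor(c["color"],cv2.COLOR_RGB2HSV); k=[k for k in blobs(c,(12,40,150),(26,190,255),800)]
for q in k:
    r=cv2.minAreaRect(q); print(np.round(r[0]),np.round(r[1]),r[2])
E
```

```text
time: 38.65
tool_pos: [513.9, -187.5, 229.5]
tcp_rot: [-3.141, -0.001, 1.811]
contact_force: [0.4, 0.8, 0.1]
grip_width: 45.8
finger_force: 0.0
time: 39.28
tool_pos: [539.6, -297.8, 239.0]
tcp_rot: [-3.141, -0.001, 1.747]
contact_force: [0.0, -0.4, 0.3]
grip_width: 45.8
finger_force: 0.0
[ 539.80300069 -297.8991657   239.46877178    1.74702744]
r26 [315. 219.] [62. 32.] 90.0 [ 540.5 -299.4   88. ] [[25.22, -12.64], [25.23, 13.37], [-28.15, 14.06], [-28.16, -13.28]] [[-1.46  0.38]]
[254. 460.] [ 39. 343.] 90.0
[291. 204.] [ 75. 205.] 89.67071533203125
[592.  88.] [81. 95.] 90.0
[616. 300.] [37. 47.] 90.0
[394. 294.] [57. 32.] 69.30455017089844
[235. 294.] [32. 56.] 19.79887580871582
```

```bash

python3 -m creep '[{"hand":0.48,"tx":-0.0013,"ty":0.0004,"tz":0.04,"spin":0},{"hand":0.48,"tx":0,"ty":0,"tz":0.04,"spin":0},{"hand":0.48,"tx":0,"ty":0,"tz":0.035,"spin":0},{"hand":0.48,"tx":0,"ty":0,"tz":0.03,"spin":0},{"hand":0.48,"tx":0,"ty":0,"tz":0.026,"spin":0}]'
python3 -m creep '[{"hand":0.48,"tx":0,"ty":0,"tz":0,"spin":0},{"hand":0.48,"tx":0,"ty":0,"tz":0,"spin":0},{"hand":0,"tx":0,"ty":0,"tz":0,"spin":0},{"hand":0,"tx":0,"ty":0,"tz":0,"spin":0},{"hand":0,"tx":0,"ty":0,"tz":0,"spin":0}]'
python3 -m creep '[{"hand":0,"tx":0,"ty":0,"tz":-0.02,"spin":0},{"hand":0,"tx":0,"ty":0,"tz":-0.04,"spin":0},{"hand":0,"tx":0,"ty":0,"tz":-0.04,"spin":0},{"hand":0,"tx":0,"ty":0,"tz":-0.03,"spin":0},{"hand":0,"tx":0,"ty":0,"tz":0,"spin":0}]'
python3 - <<'E'
from h import *
print(settle(3)[-1],get_obs()["grip_width"])
# slot 26 from inserted green (478.0,300.1) + 104.4 mm along 10.5 deg
a=np.radians(10.5); T=np.array([478.0,300.1])+104.4*np.array([np.cos(a),np.sin(a)]); print(T,delta(*T,150,100.5))
E
```

```text
time: 40.05
tool_pos: [540.4, -299.6, 67.4]
tcp_rot: [-3.142, -0.0, 1.746]
contact_force: [0.0, 0.7, -0.2]
grip_width: 44.3
finger_force: 0.0
time: 40.67
tool_pos: [540.8, -300.6, 69.2]
tcp_rot: [3.14, 0.001, 1.745]
contact_force: [0.4, 0.2, 3.8]
grip_width: 26.0
finger_force: 30.0
time: 41.3
tool_pos: [541.2, -300.9, 200.3]
tcp_rot: [3.138, 0.003, 1.745]
contact_force: [0.1, -0.3, -3.4]
grip_width: 25.8
finger_force: 30.0
[ 539.50217542 -299.74892827  196.13228997    1.7453201 ] 26.22066677438231
[580.65181235 319.12538886] tx 602.3 ty 148.0 tz 46.1 spin -0.5
```

```bash

python3 -m creep '[{"hand":0,"tx":0.054,"ty":0.0135,"tz":0,"spin":0},{"hand":0,"tx":0.055,"ty":0.0135,"tz":0,"spin":0},{"hand":0,"tx":0.055,"ty":0.0135,"tz":0,"spin":0},{"hand":0,"tx":0.055,"ty":0.0135,"tz":0,"spin":0},{"hand":0,"tx":0.055,"ty":0.0135,"tz":0,"spin":0}]'
python3 -m creep '[{"hand":0,"tx":0.055,"ty":0.0135,"tz":0,"spin":0},{"hand":0,"tx":0.055,"ty":0.0135,"tz":0,"spin":0},{"hand":0,"tx":0.055,"ty":0.0135,"tz":0,"spin":0},{"hand":0,"tx":0.055,"ty":0.0135,"tz":0,"spin":0},{"hand":0,"tx":0.055,"ty":0.0135,"tz":0,"spin":0}]'
python3 -m creep '[{"hand":0,"tx":0.0533,"ty":0.013,"tz":0,"spin":-0.5},{"hand":0,"tx":0,"ty":0,"tz":0.03,"spin":0},{"hand":0,"tx":0,"ty":0,"tz":0.03,"spin":0},{"hand":0,"tx":0,"ty":0,"tz":0.012,"spin":0},{"hand":0,"tx":0,"ty":0,"tz":0,"spin":0}]'
python3 -m creep '[{"hand":0,"tx":0,"ty":0,"tz":0,"spin":0},{"hand":0,"tx":0,"ty":0,"tz":0,"spin":0},{"hand":0,"tx":0,"ty":0,"tz":0,"spin":0}]'
python3 - <<'E'
from h import *
print(settle(2)[-1]); c=cap("wrist","w17")
i=c["color"][:,:,::-1][120:320,220:420]; cv2.imwrite("pics/w17c.png",cv2.resize(i,None,fx=3,fy=3,interpolation=cv2.INTER_NEAREST))
E
```

```text
time: 42.08
tool_pos: [558.3, -16.9, 196.3]
tcp_rot: [-3.138, -0.001, 1.745]
contact_force: [1.1, 0.2, -3.4]
grip_width: 25.9
finger_force: 30.0
time: 42.7
tool_pos: [577.1, 265.3, 196.0]
tcp_rot: [-3.138, 0.001, 1.745]
contact_force: [1.2, -0.1, -3.1]
grip_width: 25.8
finger_force: 30.0
time: 43.32
tool_pos: [580.9, 318.0, 124.7]
tcp_rot: [-3.138, 0.001, 1.754]
contact_force: [0.1, -0.0, -1.9]
grip_width: 25.8
finger_force: 30.0
time: 43.7
tool_pos: [581.9, 318.5, 127.2]
tcp_rot: [3.14, -0.0, 1.754]
contact_force: [-0.1, -0.7, -3.7]
grip_width: 25.7
finger_force: 30.0
[581.66076602 318.52517071 126.8617525    1.75404687]
```

View pics/w17c.png

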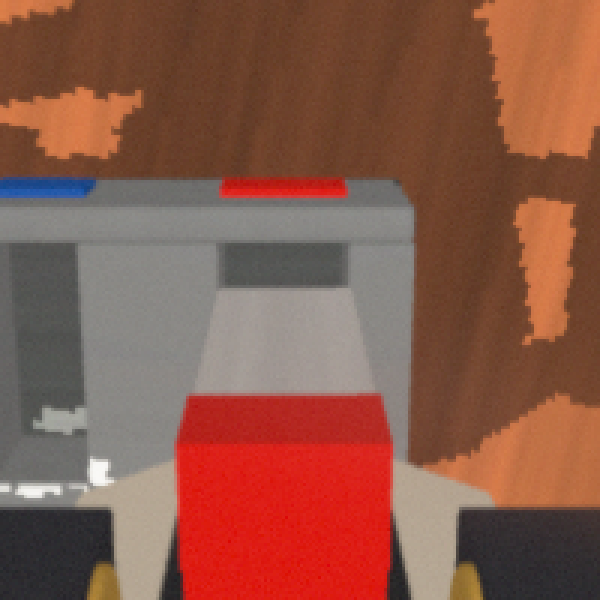

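The crop shows slot 26's mouth at col 218–348 (row 242), the red plate's lower end at 217–351 (row 289), the rack's right edge (414,242)–(408,462), and slot 20's right edge (77,242)–(89,462).

```bash
python3 - <<'E'
from h import *
c=dict(np.load("w17.npz")); f=lambda P:(np.array(P)/3+[220,120]-.3)
print("slot",tool(ray(c,f([[218,242],[348,242]]),40)).tolist())
print("edges",tool(ray(c,f([[414,242],[408,462],[77,242],[89,462]]),40)).tolist())
print("plate",tool(ray(c,f([[217,289],[351,289]]),65.5)).tolist())
E
```

```text
slot [[28.24, -14.03], [28.24, 13.77]]
edges [[28.25, 27.89], [-22.62, 28.25], [28.26, -44.23], [-22.64, -44.27]]
plate [[24.31, -12.81], [24.31, 13.01]]
```

```bash

python3 -m creep '[{"hand":0,"tx":0.0005,"ty":-0.0003,"tz":0.01,"spin":0},{"hand":0,"tx":0,"ty":0,"tz":0.01,"spin":0},{"hand":0,"tx":0,"ty":0,"tz":0,"spin":0},{"hand":0,"tx":0,"ty":0,"tz":0,"spin":0},{"hand":0,"tx":0,"ty":0,"tz":0.003,"spin":0}]'
python3 -m creep '[{"hand":0,"tx":0,"ty":0,"tz":0.003,"spin":0},{"hand":0,"tx":0,"ty":0,"tz":0.003,"spin":0},{"hand":0,"tx":0,"ty":0,"tz":0,"spin":0},{"hand":0,"tx":0,"ty":0,"tz":0,"spin":0}]'
```

```text
time: 44.48
tool_pos: [581.5, 319.1, 103.9]
tcp_rot: [3.14, -0.0, 1.754]
contact_force: [-0.6, -0.0, -2.8]
grip_width: 25.7
finger_force: 30.0
time: 44.98
tool_pos: [581.2, 319.0, 97.4]
tcp_rot: [3.141, -0.0, 1.754]
contact_force: [0.2, 0.7, -3.2]
grip_width: 25.4
finger_force: 30.0
```

```bash

python3 -m creep '[{"hand":0,"tx":0,"ty":0,"tz":0.006,"spin":0},{"hand":0,"tx":0,"ty":0,"tz":0.006,"spin":0},{"hand":0,"tx":0,"ty":0,"tz":0.006,"spin":0},{"hand":0,"tx":0,"ty":0,"tz":0.003,"spin":0},{"hand":0,"tx":0,"ty":0,"tz":0,"spin":0}]'
python3 -m creep '[{"hand":0,"tx":0,"ty":0,"tz":0.002,"spin":0},{"hand":0,"tx":0,"ty":0,"tz":0.0015,"spin":0},{"hand":0,"tx":0,"ty":0,"tz":0.0,"spin":0},{"hand":0,"tx":0,"ty":0,"tz":0,"spin":0}]'
```

```text
time: 45.6
tool_pos: [581.0, 318.9, 75.9]
tcp_rot: [-3.141, 0.0, 1.754]
contact_force: [0.2, 0.5, -3.0]
grip_width: 26.3
finger_force: 30.0
time: 46.1
tool_pos: [581.2, 319.0, 72.9]
tcp_rot: [3.141, -0.0, 1.754]
contact_force: [0.1, 0.6, -3.6]
grip_width: 26.1
finger_force: 30.0
```

```bash

python3 -m creep '[{"hand":0,"tx":0,"ty":0,"tz":0.0015,"spin":0},{"hand":0,"tx":0,"ty":0,"tz":0,"spin":0},{"hand":0.5,"tx":0,"ty":0,"tz":0,"spin":0},{"hand":0.5,"tx":0,"ty":0,"tz":0,"spin":0},{"hand":0.5,"tx":0,"ty":0,"tz":0,"spin":0}]'
python3 -m creep '[{"hand":0.55,"tx":0,"ty":0,"tz":-0.03,"spin":0},{"hand":0.55,"tx":0,"ty":0,"tz":-0.05,"spin":0},{"hand":0.55,"tx":0,"ty":0,"tz":-0.06,"spin":0},{"hand":0.55,"tx":0,"ty":0,"tz":-0.04,"spin":0},{"hand":0.55,"tx":0,"ty":0,"tz":0,"spin":0}]'
python3 -m creep '[{"hand":0.55,"tx":-0.05,"ty":0,"tz":0,"spin":0},{"hand":0.55,"tx":-0.05,"ty":0,"tz":0,"spin":0},{"hand":0.55,"tx":-0.05,"ty":0,"tz":0,"spin":0},{"hand":0.55,"tx":0,"ty":0,"tz":0,"spin":0},{"hand":0.55,"tx":0,"ty":0,"tz":0,"spin":0}]'
python3 - <<'E'
from h import *
c=cap("wrist","w18"); s=cap("scene","s18"); t=cap("top","t18")
a=cv2.resize(s["color"][190:400,300:600],(600,420)); cv2.imwrite("pics/fin.png",a[:,:,::-1])
for n in ("g14","r26"):
    for k in blobs(s,*COL[n],100):
        r=cv2.boundingRect(k); print(n,r)
print("exp tops",proj(s,[[478,300,90],[581,319.3,90],[620.5,82.4,106],[449.4,98.2,106]]).round(1).tolist())
E
```

```text
time: 46.72
tool_pos: [581.3, 319.0, 71.7]
tcp_rot: [3.141, -0.0, 1.754]
contact_force: [0.4, 0.7, -0.7]
grip_width: 45.5
finger_force: 0.0
time: 47.35
tool_pos: [582.5, 319.6, 256.1]
tcp_rot: [3.133, -0.002, 1.754]
contact_force: [0.1, 0.6, -0.8]
grip_width: 50.5
finger_force: 0.0
time: 47.98
tool_pos: [608.1, 171.7, 250.5]
tcp_rot: [-3.14, -0.001, 1.754]
contact_force: [-0.5, -0.2, 0.5]
grip_width: 50.5
finger_force: 0.0
g14 (63, 165, 87, 82)
g14 (510, 280, 33, 18)
r26 (307, 427, 112, 53)
r26 (253, 15, 23, 51)
r26 (475, 312, 40, 33)
r26 (229, 278, 37, 40)
exp tops [[524.6, 287.6], [494.4, 323.8], [371.4, 251.4], [444.4, 218.2]]
```

View pics/fin.png

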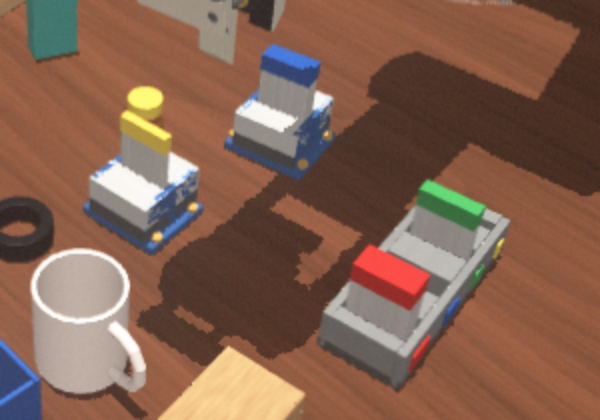

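The final view shows yellow at (146,130) and blue at (290,65), standing in the two brackets. Green at (450,205) and red at (390,275) are home in their rack slots, all close to the expected heights. Handing in.

```bash
python3 -c "
from plant import close_job
print(close_job())"
```

```text
the job is handed in; nothing more can be done
None
```

The job is handed in at about 48 s: the 8 mm plate is on the step in the far bracket and the 20 mm plate on the step in the near one, with the 14 and 26 mm plates home in their rack slots (26 mm racked untried, both gaps being filled) and the gripper holding nothing.

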